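# Put the stray plant marker back in its block

## Robot

A 6-joint arm with a two-finger parallel gripper is mounted at the origin on the work surface. World frame = base frame: x ahead of the robot, y to its left, z up, the work surface at z = 0. Lengths are in mm, angles in rad, forces in N, time in s.
With the tool pointing down it reaches from about 275 to 1000 mm from the base axis. Payload 8.4 kg.
Tool frame: the origin (TCP) lies midway between the tips of the shut fingers; the grasp point (between the pads) lies 19 mm behind it; z points along the fingers, y is the line along which they close (so a half turn about z gives the same grasp; the last joint's range is limited). The gripper opens to 85 mm and grips with 20 to 120 N. Pads are 22 mm wide; open, the fingers measure 114 mm over their backs; the gripper's body (76 mm by 85 mm) begins 54 mm behind the grasp point. The pads swing forward as they close: fully open they stand 13 mm farther back than shut.
Start: joints at [-1.318, 0.353, 1.633, -0, 1.155, -0.002], TCP at [157.531, -604.824, 231.281] pointing down, gripper open.
Joint ranges: [-2.63, 2.63], [-0.92, 2.1], [0.06, 2.66], [-1.3, 4.44], [0, 2.69], [-3.02, 3.02]. Speed limits (rad/s): [2.22, 2.22, 2.79, 3.14, 3.14, 3.14].

## Interface

Orientations are given as [roll, pitch, yaw] about the fixed x, y, z axes, in that order (R = Rz(yaw) Ry(pitch) Rx(roll)).
In Python, from rig import monitor, imaging, r gives the robot as it stands.
- The arm moves only by the tool drive_tool, never from a script. Its argument "plan" is a list of rows, each an object of numbers: "x", "y", "z": the shift along the tool's x, y, z in units of 50 mm (1.0 is 50 mm); "ax", "ay", "az": the turn, a rotation vector about the tool's x, y, z in units of 6 degrees (1.0 is 6 degrees); "hand": the finger opening in mm, from 0 to 85.4. In form: [{"x": .., "y": .., "z": .., "ax": .., "ay": .., "az": .., "hand": ..}, ...]. A call has 1 to 8 rows; each row is the pose to reach, as a shift and turn from the pose commanded when the call began, along the tool's axes at that moment; what a row does not reach only later rows make up. A row lasts 1/10 s, in which the tool goes at most 50 mm and 8.59 degrees, less where a joint would pass 70% of its speed; a pose out of reach is approached as far as the arm can. A call with a gripper value outside its range is refused whole. The fingers move at their own pace and stop on an object; "grip_force" is the grip in N (left out, the last holds). Time passes only in rows, so rows that repeat a pose let the fingers close. It gives the time, the measured TCP pose, the force, the opening and the grip force at its end, in the units of the state.
- monitor.sense(): the state, without advancing time (a new reading comes with each control period).
- imaging.grab_frame(name): name is "scene" or "top"; returns the picture (420x560x3 uint8, red, green, blue); there is no depth.
- imaging.camera_info(name): a dict with "mtx" (3x3 intrinsics, pixels), "dist" ([k1, k2, p1, p2, k3] as OpenCV has them; the pictures are not rectified), "R" (3x3) and "t" (3): a world point X has camera coordinates R X + t. Camera axes: x right, y down, z forward; pixel columns grow to the right and rows downward; lengths in mm; the calibration is good to about 2 mm. A picture is of the moment at which its call begins. camera_info takes no time and is no camera call.
- r.sign_off(): hands the job in; it is judged then, once.
The state is a dict: "clock": time; "qpos": joint angles; "qvel": joint speeds; "joint_efforts": joint torques, N m; "eef_pos": TCP position; "tcp_rot": TCP orientation; "contact_force": force on the tool from outside, world axes, zero at the start; "wrist_torque": the same for the moment, N m; "opening": opening from 0.0 (shut) to 1.0 (fully open); "grasp_force": force on a finger pad.
Only numpy, scipy, OpenCV 4.12 (cv2) and the standard library are available. Lean on these libraries where they do the work, as an engineer would, in place of code of your own. Each camera call takes 0.05 s, during which the arm holds its last target. There are 200 camera calls.

## Task

The little aluminium canister has been left standing on the oak plant marker that lies in the black tray: lift it off and stand it upright on the bare shelf, then put the marker away in the one empty slot of the wooden marker block, point down and fully home, lowered in and not dropped, and let go. You may lean the marker in a pot to change your grip on it, but leave the pots, the cultivator and the stored markers where they are and do not knock the canister over.

Things in the scene. Friction and masses are not known exactly. Their poses are not given: they have to be found in the camera images.
- marker: Stray oak plant marker: plain flat board 170 mm long, 36 wide, 10 thick, about 60 g; square head, foot cut to a blunt point (width narrows from 36 to 12 mm over the last 18 mm). Starts lying flat in the tray at any yaw, under the canister. Origin: middle of its lower face as it lies. Own x runs along it from foot (x = -85) to head (x = +85), y across its width, z through its thickness (0 to 10 mm).
- marker_foot (a point): Middle of the blunt foot end of the stray marker (marker x = -85 mm, half thickness).
- marker_head (a point): Middle of the square head end of the stray marker (marker x = +85 mm, half thickness).
- canister: Small closed aluminium canister with clip-on lid, 56 mm diameter, 72 tall, about 160 g. Origin: centre of its underside, z up. Two lid clips stand 4 mm proud on its own +x and -x sides, 43 to 69 mm up; the y sides are plain and best to grip. Starts standing on the marker, within 35 mm of the marker's middle.
- tray: Square black plastic plant tray, 230 x 230 mm outside, 45 mm high, walls and floor 4 mm thick, fixed. Origin: centre of its underside on the shelf; x and y along its sides.
- block: Wooden marker block, like a knife block, fixed: 80 mm (own x) by 156 mm (own y), 130 high. In its top four upright slots in a row along y, at y = -51, -17, +17, +51 mm, each 44 mm long (along x), 16 wide (along y), 120 deep, mouths chamfered 2.5 mm. The one at y = +17 is empty; markers stand in the others, rising 50 mm above the top. Origin: centre of its underside, z up.
- slot (a point): Centre of the mouth of the empty slot, at the level of the block's top (130 mm above the shelf); its axes are those of the block. A marker standing fully home has its foot 120 mm below this point and its head 50 mm above it.
- stored0: Stored marker (same shape and size as the stray one) in the slot at block y = -51 mm. Origin: its foot, 10 mm above the shelf; z up along it.
- stored1: Stored marker in the slot at block y = -17 mm. Origin: its foot; z up along it.
- stored2: Stored marker in the slot at block y = +51 mm. Origin: its foot; z up along it.
- tall_pot: The taller glazed ceramic pot, empty, 0.65 kg: 100 mm high, 106 across the rim, 74 across the base, straight tapered sides, walls 5 mm, floor 6 mm thick (inside radius about 32 mm at the floor, 48 at the rim). A marker put in it foot down leans on the rim, some 30 to 38 degrees from upright, its head about 50 mm clear of the rim. Origin: centre of its underside, z up.
- low_pot: The low, wide glazed ceramic pot, empty: 58 mm high, 120 mm across the rim, 92 mm across the base. Origin: centre of its underside, z up.
- cultivator: Stainless three-pronged hand cultivator with wooden handle, lying on the shelf, 263 mm long, 72 mm across the prongs, 40 mm high. Origin: on the shelf, 140 mm from the handle's end; its x axis runs along it towards the prongs.

How it is judged:
By the outcome, as a careful person would: the job done as asked, in the order asked, and still so for the second after the job is handed in, with the robot touching nothing.
It also fails if it takes over 72 s, if anything falls off the work surface, if the arm or the gripper's body presses on something with over 40 N, if the wrist force passes 120 N, or if a joint passes its speed limit or range.

## Working session

There is one attempt and no reset: what is moved stays moved. The work goes in short steps, Python scripts to look and compute and a tool call to move; the robot and the scene stay as the last step left them, time stands still between calls to the robot, and variables do not carry over. Pictures are saved under pics/ and viewed, at most 11 in all, crops included, and the job is handed in when it is done.

Besides the shell and the picture viewer there is one more tool, called after "Call:" by a JSON object that holds its "method" and its "body", one argument or row to a line. drive_tool: Moves the arm, as the interface text tells. Its arguments: {"type":"object","properties":{"plan":{"type":"array","items":{"type":"object","properties":{"x":{"type":"number"},"y":{"type":"number"},"z":{"type":"number"},"ax":{"type":"number"},"ay":{"type":"number"},"az":{"type":"number"},"hand":{"type":"number"}}}},"grip_force":{"type":"number"}},"required":["plan"]}

```bash
mkdir -p pics; ls; python3 - <<'E'
from rig import monitor, imaging, r
import cv2,numpy as np
print(monitor.sense())
for n in("scene","top"):
    f=imaging.grab_frame(n); cv2.imwrite(f"pics/{n}0.png",cv2.resize(f[:,:,::-1],(800,600),interpolation=cv2.INTER_CUBIC))
    np.save(f"pics/{n}0.npy",f)
    print(imaging.camera_info(n))
E
```

```text
pics
{'clock': 0.0, 'qpos': array([-1.31840970e+00,  3.53683593e-01,  1.63413084e+00,  7.23449706e-07,
        1.15516185e+00, -2.44184930e-03]), 'qvel': array([8.75449107e-04, 1.57213920e-03, 3.14959112e-06, 1.13895602e-03,
       4.05992506e-04, 4.05952711e-04]), 'joint_efforts': array([-2.60997513e-03, -6.05261993e+01, -3.42067480e+01, -1.78769828e-04,
        9.35968099e-03, -1.58051671e-05]), 'eef_pos': array([ 157.40883226, -604.37441338,  230.54093843]), 'tcp_rot': array([-3.14020904e+00, -4.04003872e-06,  2.54828177e-01]), 'contact_force': array([-0.64116916,  0.86689425,  0.38301389]), 'wrist_torque': array([ 0.01792124,  0.01334338, -0.03116372]), 'grasp_force': 0.0, 'opening': 0.9965843596470252}
{'mtx': array([[441.04619193,   0.        , 270.14907541],
       [  0.        , 441.04619193, 207.42206129],
       [  0.        ,   0.        ,   1.        ]]), 'dist': array([0.01382101, 0.        , 0.        , 0.        , 0.        ]), 'R': array([[-0.86746164,  0.4974739 , -0.0054792 ],
       [ 0.39353752,  0.67940329, -0.61930557],
       [-0.30436577, -0.5393801 , -0.78513094]]), 't': array([ 507.93383441, -141.78119282, 1280.2717846 ])}
{'mtx': array([[411.43123734,   0.        , 278.58868893],
       [  0.        , 411.43123734, 209.05748871],
       [  0.        ,   0.        ,   1.        ]]), 'dist': array([-0.08241096,  0.        ,  0.        ,  0.        ,  0.        ]), 'R': array([[ 0.0142032 , -0.99982213, -0.01240898],
       [-0.99824361, -0.01346475, -0.05769228],
       [ 0.05751493,  0.0132066 , -0.99825729]]), 't': array([ -22.06459721,  575.86442649, 1087.8024073 ])}
```

View pics/scene0.png

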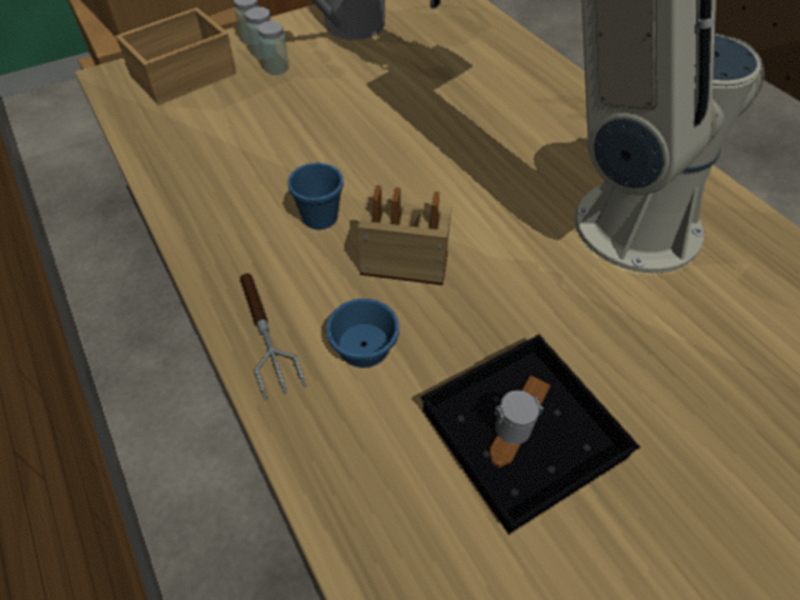

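View pics/top0.png

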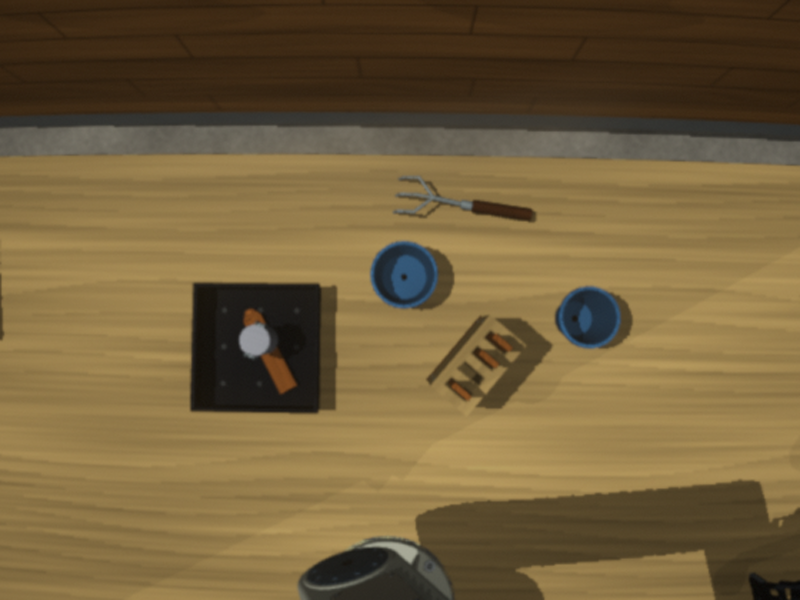

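The scene view (800x600) shows the tray with the canister at about (517,417) on the marker, the block at (405,240), the low pot at (363,332), the tall pot at (316,195) and the cultivator at (270,335). In the top view the canister is at (255,341), the marker runs from (250,315) to (288,388), and the block is at (475,362). I'll make one enlarged composite to read pixels from.

```bash
python3 - <<'E'
import cv2,numpy as np
s=np.load("pics/scene0.npy")[:,:,::-1];t=np.load("pics/top0.npy")[:,:,::-1]
# crops: (img,x0,y0) 100x75 px -> x4 = 400x300
def c(i,x0,y0,w=100,h=75): 
    o=cv2.resize(i[y0:y0+h,x0:x0+w],(400,300),interpolation=cv2.INTER_CUBIC)
    o=cv2.convertScaleAbs(o,alpha=1.5,beta=15)
    for k in range(0,w,10): cv2.line(o,(k*400//w,0),(k*400//w,6 if k%50 else 14),(0,255,255),1)
    for k in range(0,h,10): cv2.line(o,(0,k*400//w),(6,k*400//w),(0,255,255),1)
    return o
A=np.vstack([np.hstack([c(t,131,213),c(t,290,217)]),np.hstack([c(s,318,250),c(s,230,120)])])
cv2.imwrite("pics/crops0.png",A)
E
```

```text
(no output)
```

View pics/crops0.png

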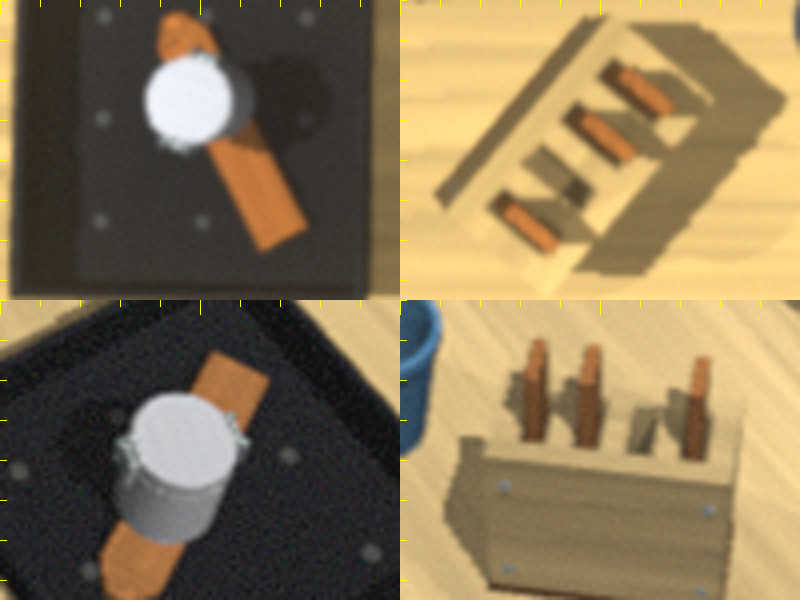

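The crops give these pixels, all in crop coordinates:
- **Top view:** the lid centre is at (189,99), with clips at (205,55) and (178,147). The marker head corners are at (307,228) and (262,251), and the foot is at about (180,12). The stored heads are at (127,222), (200,135) and (240,90), and the empty slot is at (160,177).
- **Scene view:** the same features are visible. The lid centre is at (183,140) and the head corners are at (212,52) and (268,80).

Next I'll triangulate.

```bash
cat > h.py <<'E'
import numpy as np, cv2
from rig import monitor, imaging, r
CI={n:imaging.camera_info(n) for n in("scene","top")}
def ray(n,p):
    c=CI[n]; u=cv2.undistortPoints(np.array([[p]],float),c["mtx"],c["dist"])[0,0]
    d=c["R"].T@np.r_[u,1]; return -c["R"].T@c["t"], d/np.linalg.norm(d)
def onz(n,p,z):
    o,d=ray(n,p); return o+d*(z-o[2])/d[2]
def tri(pt,ps):
    A=[];b=[]
    for n,p in(("top",pt),("scene",ps)):
        o,d=ray(n,p); M=np.eye(3)-np.outer(d,d); A.append(M); b.append(M@o)
    X=np.linalg.lstsq(np.vstack(A),np.hstack(b),rcond=None)[0]
    return X
def proj(n,X):
    c=CI[n]; return cv2.projectPoints(np.atleast_2d(np.asarray(X,float)),cv2.Rodrigues(c["R"])[0],c["t"],c["mtx"],c["dist"])[0][:,0]
def cr(x0,y0,u,v,s=4): return ((u+.5)/s-.5+x0,(v+.5)/s-.5+y0)
E
python3 - <<'E'
from h import *
np.set_printoptions(precision=1,suppress=True)
T=lambda u,v:cr(131,213,u,v); S=lambda u,v:cr(318,250,u,v)
print("lid",tri(T(189,99),S(183,140)))
print("headA",tri(T(307,228),S(268,80)),tri(T(262,251),S(268,80)))
print("headB",tri(T(262,251),S(212,52)),tri(T(307,228),S(212,52)))
for p in[(307,228),(262,251),(180,12),(158,45),(160,25)]:print("top z14",p,onz("top",T(*p),14))
for p in[(268,80),(212,52),(105,255),(162,297),(184,262),(100,275)]:print("scene z14",p,onz("scene",S(*p),14))
for p in[(205,55),(178,147)]:print("clip z70",onz("top",T(*p),70))
for p in[(127,148),(235,135)]:print("clipS z70",onz("scene",S(*p),70))
T=lambda u,v:cr(290,217,u,v); S=lambda u,v:cr(230,120,u,v)
for a,b in(((127,222),(302,74)),((200,135),(192,64)),((240,90),(138,59))):print("stored",tri(T(*a),S(*b)),onz("top",T(*a),180),onz("scene",S(*b),180))
print("slot",tri(T(160,177),S(243,128)),onz("top",T(160,177),130),onz("scene",S(243,128),130))
for p in[(212,22),(315,100),(140,290),(48,207)]:print("blk top",onz("top",T(*p),130))
for p in[(86,155),(333,185)]:print("blk sc",onz("scene",S(*p),130))
t=lambda u,v:cr(0,0,u,v,10/7)
for nm,a,b,z in(("tray",(255,347),None,45),("tall",(589,318),(316,179),100),("low",(404,274),(363,325),58)):
    print(nm,onz("top",t(*a),z), None if b is None else onz("scene",t(*b),z))
for p in[(193,284),(321,284),(319,411),(191,411)]:print("traycorner",onz("top",t(*p),45))
E
```

```text
lid [496.2 239.2  85.3]
headA [395.9 190.   -9.8] [393.8 206.2  10.8]
headB [409.2 191.7  35.4] [410.4 175.3  11.9]
top z14 (307, 228) [410.8 174.8  14. ]
top z14 (262, 251) [394.8 204.9  14. ]
top z14 (180, 12) [554.7 264.7  14. ]
top z14 (158, 45) [532.1 279.2  14. ]
top z14 (160, 25) [545.7 278.2  14. ]
scene z14 (268, 80) [394.7 207.8  14. ]
scene z14 (212, 52) [411.3 176.3  14. ]
scene z14 (105, 255) [542.1 249.8  14. ]
scene z14 (162, 297) [529.7 284.9  14. ]
scene z14 (184, 262) [507.1 274.7  14. ]
scene z14 (100, 275) [551.3 258.   14. ]
clip z70 [525.2 232.8  70. ]
clip z70 [466.  248.9  70. ]
clipS z70 [517.1 223.2  70. ]
clipS z70 [462.1 245.9  70. ]
stored [ 423.7 -113.8  186. ] [ 424.7 -115.4  180. ] [ 418.4 -118.2  180. ]
stored [ 474.4 -155.7  184.3] [ 474.4 -156.4  180. ] [ 471.8 -159.5  180. ]
stored [ 499.8 -178.4  182.1] [ 500.3 -179.   180. ] [ 498.2 -180.1  180. ]
slot [ 446.6 -139.1  130.4] [ 447.  -139.5  130. ] [ 445.9 -139.1  130. ]
blk top [ 540.2 -170.   130. ]
blk top [ 494.2 -232.3  130. ]
blk top [ 379.6 -128.2  130. ]
blk top [428.3 -72.7 130. ]
blk sc [ 543.2 -168.1  130. ]
blk sc [423.9 -68.9 130. ]
tray [482.4 247.4  45. ] None
tall [ 542.4 -348.   100. ] [ 541.4 -350.1  100. ]
low [619.  -24.5  58. ] [615.9 -24.7  58. ]
traycorner [597.  367.6  45. ]
traycorner [599.9 127.9  45. ]
traycorner [368.  126.9  45. ]
traycorner [362.3 364.5  45. ]
```

The heights check out: lid 85, marker top about 12, slot 130. I get:
- **Canister:** (496,239), clip axis about −18°.
- **Marker:** head (403,191), foot (555,265).
- **Slot:** (447,−139.6), with block yaw about 50°.
- **Tall pot:** (542,−349).

Next is a helper for the moves.

```bash
cat >> h.py <<'E'
from scipy.spatial.transform import Rotation as Ro
def Rt(z,y):
    "tool rotation from tool z direction and (approx) tool y direction"
    z=np.array(z,float);z/=np.linalg.norm(z);y=np.array(y,float);y-=z*(y@z);y/=np.linalg.norm(y)
    return Ro.from_matrix(np.c_[np.cross(y,z),y,z])
def down(deg): a=np.radians(deg); return Rt([0,0,-1],[np.sin(a),-np.cos(a),0])
def legs(wps,start=None):
    if start is None:
        s=monitor.sense(); start=(s["eef_pos"],Ro.from_euler("xyz",s["tcp_rot"]))
    p,R=start
    for P,Q in wps:
        P=np.array(P,float)
        d=np.round(R.inv().apply(P-p)/50,2); w=np.round((R.inv()*Q).as_rotvec(degrees=True)/6,2)
        print(dict(zip(("x","y","z","ax","ay","az"),(d+0).tolist()+(w+0).tolist())), "rows>=",round(max(np.linalg.norm(d),np.linalg.norm(w)*6/8.59),1))
        p=p+R.apply(d*50); R=R*Ro.from_rotvec(w*6,degrees=True)
    return p,R
E
python3 - <<'E'
from h import *
legs([((270,-330,230),down(64)),((400,-30,220),down(113)),((496,239,150),down(162)),((496,239,38),down(162))])
E
```

```text
{'x': 3.56, 'y': -4.74, 'z': 0.02, 'ax': -0.01, 'ay': -0.01, 'az': -8.23} rows>= 5.9
{'x': 6.54, 'y': -0.3, 'z': 0.2, 'ax': 0.0, 'ay': 0.0, 'az': -8.17} rows>= 6.5
{'x': 4.2, 'y': 3.87, 'z': 1.39, 'ax': 0.0, 'ay': 0.0, 'az': -8.17} rows>= 5.9
{'x': 0.0, 'y': 0.0, 'z': 2.24, 'ax': 0.0, 'ay': 0.0, 'az': 0.0} rows>= 2.2
```

Call:
{"method": "drive_tool", "body": {
  "plan": [
    {"x":3.56,"y":-4.74,"z":0,"az":-8.2,"hand":85},
    {"x":3.56,"y":-4.74,"z":0,"az":-8.2,"hand":85},
    {"x":3.56,"y":-4.74,"z":0,"az":-8.2,"hand":85},
    {"x":3.56,"y":-4.74,"z":0,"az":-8.2,"hand":85},
    {"x":3.56,"y":-4.74,"z":0,"az":-8.2,"hand":85},
    {"x":3.56,"y":-4.74,"z":0,"az":-8.2,"hand":85},
    {"x":3.56,"y":-4.74,"z":0,"az":-8.2,"hand":85},
    {"x":3.56,"y":-4.74,"z":0,"az":-8.2,"hand":85}
  ]
}}

```text
invalid input
```

Call:
{"method": "drive_tool", "body": {
  "plan": [
    {"x":6.54,"y":-0.3,"z":0.2,"az":-8.2,"hand":85},
    {"x":6.54,"y":-0.3,"z":0.2,"az":-8.2,"hand":85},
    {"x":6.54,"y":-0.3,"z":0.2,"az":-8.2,"hand":85},
    {"x":6.54,"y":-0.3,"z":0.2,"az":-8.2,"hand":85},
    {"x":6.54,"y":-0.3,"z":0.2,"az":-8.2,"hand":85},
    {"x":6.54,"y":-0.3,"z":0.2,"az":-8.2,"hand":85},
    {"x":6.54,"y":-0.3,"z":0.2,"az":-8.2,"hand":85},
    {"x":6.54,"y":-0.3,"z":0.2,"az":-8.2,"hand":85}
  ]
}}

```text
invalid input
```

```bash
python3 - <<'E'
from h import *
s=monitor.sense();print(s["clock"],s["eef_pos"],s["tcp_rot"],s["qpos"])
legs([((496,239,130),down(162)),((496,239,38),down(162))])
E
```

```text
0.1 [ 157.43403086 -604.41188581  230.62193195] [-3.14033789e+00 -1.73932009e-05  2.54796228e-01] [-1.31839315e+00  3.53607300e-01  1.63405292e+00  1.57294653e-05
  1.15518723e+00 -2.39942422e-03]
{'x': 10.8, 'y': -14.61, 'z': 2.03, 'ax': 0.0, 'ay': -0.02, 'az': -24.57} rows>= 18.3
{'x': 0.0, 'y': 0.01, 'z': 1.84, 'ax': 0.0, 'ay': 0.0, 'az': 0.0} rows>= 1.8
```

Call:
{"method": "drive_tool", "body": {
  "plan": [
    {"x":3.56,"y":-4.74,"z":0,"ax":0,"ay":0,"az":-8.2,"hand":85},
    {"x":3.56,"y":-4.74,"z":0,"ax":0,"ay":0,"az":-8.2,"hand":85},
    {"x":3.56,"y":-4.74,"z":0,"ax":0,"ay":0,"az":-8.2,"hand":85},
    {"x":3.56,"y":-4.74,"z":0,"ax":0,"ay":0,"az":-8.2,"hand":85},
    {"x":3.56,"y":-4.74,"z":0,"ax":0,"ay":0,"az":-8.2,"hand":85},
    {"x":3.56,"y":-4.74,"z":0,"ax":0,"ay":0,"az":-8.2,"hand":85},
    {"x":3.56,"y":-4.74,"z":0,"ax":0,"ay":0,"az":-8.2,"hand":85},
    {"x":3.56,"y":-4.74,"z":0,"ax":0,"ay":0,"az":-8.2,"hand":85}
  ]
}}

```text
clock: 0.9
eef_pos: [270.5, -330.0, 231.4]
tcp_rot: [3.141, 0.0, 1.115]
contact_force: [-0.0, -0.8, 0.2]
opening: 0.996
grasp_force: 0.0
```

Every row needs all the keys; with them in, the first leg was reached in full.

Call:
{"method": "drive_tool", "body": {
  "plan": [
    {"x":6.54,"y":-0.3,"z":0.2,"ax":0,"ay":0,"az":-8.2,"hand":85},
    {"x":6.54,"y":-0.3,"z":0.2,"ax":0,"ay":0,"az":-8.2,"hand":85},
    {"x":6.54,"y":-0.3,"z":0.2,"ax":0,"ay":0,"az":-8.2,"hand":85},
    {"x":6.54,"y":-0.3,"z":0.2,"ax":0,"ay":0,"az":-8.2,"hand":85},
    {"x":6.54,"y":-0.3,"z":0.2,"ax":0,"ay":0,"az":-8.2,"hand":85},
    {"x":6.54,"y":-0.3,"z":0.2,"ax":0,"ay":0,"az":-8.2,"hand":85},
    {"x":6.54,"y":-0.3,"z":0.2,"ax":0,"ay":0,"az":-8.2,"hand":85},
    {"x":6.54,"y":-0.3,"z":0.2,"ax":0,"ay":0,"az":-8.2,"hand":85}
  ]
}}

```text
clock: 1.7
eef_pos: [402.8, -29.1, 221.2]
tcp_rot: [3.141, -0.0, 1.974]
contact_force: [-0.4, -0.3, -0.3]
opening: 0.993
grasp_force: 0.0
```

Call:
{"method": "drive_tool", "body": {
  "plan": [
    {"x":4.2,"y":3.87,"z":1.4,"ax":0,"ay":0,"az":-8.17,"hand":85},
    {"x":4.2,"y":3.87,"z":1.4,"ax":0,"ay":0,"az":-8.17,"hand":85},
    {"x":4.2,"y":3.87,"z":1.4,"ax":0,"ay":0,"az":-8.17,"hand":85},
    {"x":4.2,"y":3.87,"z":1.4,"ax":0,"ay":0,"az":-8.17,"hand":85},
    {"x":4.2,"y":3.87,"z":1.4,"ax":0,"ay":0,"az":-8.17,"hand":85},
    {"x":4.2,"y":3.87,"z":1.4,"ax":0,"ay":0,"az":-8.17,"hand":85},
    {"x":4.2,"y":3.87,"z":1.4,"ax":0,"ay":0,"az":-8.17,"hand":85},
    {"x":4.2,"y":3.87,"z":1.4,"ax":0,"ay":0,"az":-8.17,"hand":85}
  ]
}}

```text
clock: 2.5
eef_pos: [497.6, 237.4, 150.3]
tcp_rot: [-3.14, -0.001, 2.826]
contact_force: [0.1, 0.0, -0.3]
opening: 0.995
grasp_force: 0.0
```

```bash
python3 - <<'E'
from h import *
s=monitor.sense();print(s["clock"],s["eef_pos"],s["tcp_rot"],s["qpos"])
a=imaging.grab_frame("top")[200:320,120:280]; b=imaging.grab_frame("scene")[215:335,290:450]
cv2.imwrite("pics/c1.png",cv2.convertScaleAbs(cv2.resize(np.vstack([a,b])[:,:,::-1],None,fx=2.5,fy=2.5,interpolation=cv2.INTER_CUBIC),alpha=1.5,beta=15))
legs([((496,239,38),down(162))])
E
```

```text
2.5 [497.6280913  237.38757973 150.33386699] [-3.14000161e+00 -9.36006619e-04  2.82644719e+00] [ 4.42707741e-01  3.34035433e-01  1.86452247e+00 -6.32065912e-04
  9.44808298e-01 -8.12573083e-01]
{'x': 0.04, 'y': 0.04, 'z': 2.26, 'ax': -0.01, 'ay': 0.0, 'az': -0.02} rows>= 2.3
```

View pics/c1.png

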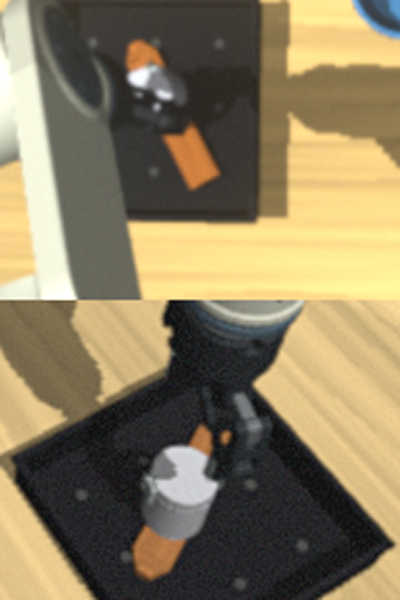

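The top view shows the gripper over the canister, whose lid just shows at (155,80). The scene view shows the canister at (182,490) with its clips left and right, and the fingers above and behind it, straddling the plain sides. Going down and gripping.

Call:
{"method": "drive_tool", "body": {
  "plan": [
    {"x":0.0,"y":0.04,"z":0.4,"ax":0,"ay":0,"az":0,"hand":85},
    {"x":0.0,"y":0.04,"z":0.8,"ax":0,"ay":0,"az":0,"hand":85},
    {"x":0.0,"y":0.04,"z":1.2,"ax":0,"ay":0,"az":0,"hand":85},
    {"x":0.0,"y":0.04,"z":1.5,"ax":0,"ay":0,"az":0,"hand":85},
    {"x":0.0,"y":0.04,"z":1.8,"ax":0,"ay":0,"az":0,"hand":85},
    {"x":0.0,"y":0.04,"z":2.1,"ax":0,"ay":0,"az":0,"hand":85},
    {"x":0.0,"y":0.04,"z":2.26,"ax":0,"ay":0,"az":0,"hand":85},
    {"x":0.0,"y":0.04,"z":2.26,"ax":0,"ay":0,"az":0,"hand":85}
  ]
}}

```text
clock: 3.4
eef_pos: [497.3, 238.8, 37.9]
tcp_rot: [-3.141, -0.001, 2.826]
contact_force: [-0.4, 0.2, -0.7]
opening: 0.999
grasp_force: 0.0
```

Call:
{"method": "drive_tool", "body": {
  "plan": [
    {"x":0,"y":0,"z":0,"ax":0,"ay":0,"az":0,"hand":45},
    {"x":0,"y":0,"z":0,"ax":0,"ay":0,"az":0,"hand":45},
    {"x":0,"y":0,"z":0,"ax":0,"ay":0,"az":0,"hand":45},
    {"x":0,"y":0,"z":0,"ax":0,"ay":0,"az":0,"hand":45},
    {"x":0,"y":0,"z":0,"ax":0,"ay":0,"az":0,"hand":45},
    {"x":0,"y":0,"z":0,"ax":0,"ay":0,"az":0,"hand":45}
  ],
  "grip_force": 40
}}

```text
clock: 4.0
eef_pos: [498.2, 240.2, 39.3]
tcp_rot: [3.141, 0.001, 2.828]
contact_force: [-1.2, -3.3, 6.1]
opening: 0.641
grasp_force: 41.2
```

```bash
python3 - <<'E'
from h import *
legs([((497.5,239,138),down(162)),((440,45,138),down(150)),((440,45,26),down(150))],(np.array([497.3,238.8,37.9]),down(162)))
E
```

```text
{'x': 0.0, 'y': 0.01, 'z': -2.0, 'ax': 0.0, 'ay': 0.0, 'az': 0.0} rows>= 2.0
{'x': -0.11, 'y': -4.05, 'z': 0.0, 'ax': 0.0, 'ay': 0.0, 'az': 2.0} rows>= 4.1
{'x': 0.0, 'y': 0.0, 'z': 2.24, 'ax': 0.0, 'ay': 0.0, 'az': 0.0} rows>= 2.2
```

Call:
{"method": "drive_tool", "body": {
  "plan": [
    {"x":0,"y":0,"z":-0.2,"ax":0,"ay":0,"az":0,"hand":45},
    {"x":0,"y":0,"z":-0.5,"ax":0,"ay":0,"az":0,"hand":45},
    {"x":0,"y":0,"z":-0.9,"ax":0,"ay":0,"az":0,"hand":45},
    {"x":0,"y":0,"z":-1.3,"ax":0,"ay":0,"az":0,"hand":45},
    {"x":0,"y":0,"z":-1.7,"ax":0,"ay":0,"az":0,"hand":45},
    {"x":0,"y":0,"z":-2.0,"ax":0,"ay":0,"az":0,"hand":45},
    {"x":0,"y":0,"z":-2.0,"ax":0,"ay":0,"az":0,"hand":45}
  ]
}}

```text
clock: 4.7
eef_pos: [499.0, 241.0, 141.0]
tcp_rot: [3.138, 0.003, 2.828]
contact_force: [0.3, 0.1, -1.9]
opening: 0.644
grasp_force: 42.5
```

Call:
{"method": "drive_tool", "body": {
  "plan": [
    {"x":0,"y":-0.5,"z":0,"ax":0,"ay":0,"az":0.3,"hand":45},
    {"x":0,"y":-1.1,"z":0,"ax":0,"ay":0,"az":0.6,"hand":45},
    {"x":0,"y":-1.8,"z":0,"ax":0,"ay":0,"az":1.0,"hand":45},
    {"x":-0.1,"y":-2.5,"z":0,"ax":0,"ay":0,"az":1.3,"hand":45},
    {"x":-0.1,"y":-3.2,"z":0,"ax":0,"ay":0,"az":1.6,"hand":45},
    {"x":-0.1,"y":-3.7,"z":0,"ax":0,"ay":0,"az":1.9,"hand":45},
    {"x":-0.1,"y":-4.05,"z":0,"ax":0,"ay":0,"az":2,"hand":45},
    {"x":-0.1,"y":-4.05,"z":0,"ax":0,"ay":0,"az":2,"hand":45}
  ]
}}

```text
clock: 5.5
eef_pos: [438.6, 44.6, 137.8]
tcp_rot: [-3.141, -0.001, 2.616]
contact_force: [0.2, 0.8, -1.9]
opening: 0.644
grasp_force: 42.7
```

Call:
{"method": "drive_tool", "body": {
  "plan": [
    {"x":0,"y":0,"z":0.4,"ax":0,"ay":0,"az":0,"hand":45},
    {"x":0,"y":0,"z":0.9,"ax":0,"ay":0,"az":0,"hand":45},
    {"x":0,"y":0,"z":1.4,"ax":0,"ay":0,"az":0,"hand":45},
    {"x":0,"y":0,"z":1.8,"ax":0,"ay":0,"az":0,"hand":45},
    {"x":0,"y":0,"z":2.0,"ax":0,"ay":0,"az":0,"hand":45},
    {"x":0,"y":0,"z":2.13,"ax":0,"ay":0,"az":0,"hand":45},
    {"x":0,"y":0,"z":2.2,"ax":0,"ay":0,"az":0,"hand":45},
    {"x":0,"y":0,"z":2.2,"ax":0,"ay":0,"az":0,"hand":45}
  ]
}}

```text
clock: 6.3
eef_pos: [440.2, 46.3, 28.4]
tcp_rot: [3.141, 0.0, 2.618]
contact_force: [-0.7, 0.2, -0.5]
opening: 0.641
grasp_force: 42.8
```

Call:
{"method": "drive_tool", "body": {
  "plan": [
    {"x":0,"y":0,"z":0.0,"ax":0,"ay":0,"az":0,"hand":45},
    {"x":0,"y":0,"z":0.03,"ax":0,"ay":0,"az":0,"hand":45},
    {"x":0,"y":0,"z":0.03,"ax":0,"ay":0,"az":0,"hand":45}
  ]
}}

```text
clock: 6.6
eef_pos: [440.1, 46.1, 27.1]
tcp_rot: [3.141, 0.001, 2.618]
contact_force: [-0.7, -0.3, -1.5]
opening: 0.642
grasp_force: 42.8
```

Call:
{"method": "drive_tool", "body": {
  "plan": [
    {"x":0,"y":0,"z":0.02,"ax":0,"ay":0,"az":0,"hand":45},
    {"x":0,"y":0,"z":0.04,"ax":0,"ay":0,"az":0,"hand":45},
    {"x":0,"y":0,"z":0.04,"ax":0,"ay":0,"az":0,"hand":45}
  ]
}}

```text
clock: 6.9
eef_pos: [440.2, 46.0, 25.3]
tcp_rot: [3.141, 0.0, 2.618]
contact_force: [-2.0, -1.7, 8.6]
opening: 0.641
grasp_force: 42.6
```

Call:
{"method": "drive_tool", "body": {
  "plan": [
    {"x":0,"y":0,"z":0.01,"ax":0,"ay":0,"az":0,"hand":45},
    {"x":0,"y":0,"z":0.02,"ax":0,"ay":0,"az":0,"hand":45},
    {"x":0,"y":0,"z":0.02,"ax":0,"ay":0,"az":0,"hand":45}
  ]
}}

```text
clock: 7.2
eef_pos: [440.2, 45.9, 25.1]
tcp_rot: [3.141, 0.001, 2.618]
contact_force: [-6.8, -2.7, 26.0]
opening: 0.639
grasp_force: 42.7
```

The canister has reached the shelf. Next I'll release it, lift clear, and then tilt the tool 20° for the marker grasp.

Call:
{"method": "drive_tool", "body": {
  "plan": [
    {"x":0,"y":0,"z":-0.03,"ax":0,"ay":0,"az":0,"hand":45},
    {"x":0,"y":0,"z":-0.03,"ax":0,"ay":0,"az":0,"hand":60},
    {"x":0,"y":0,"z":-0.03,"ax":0,"ay":0,"az":0,"hand":75},
    {"x":0,"y":0,"z":-0.03,"ax":0,"ay":0,"az":0,"hand":85},
    {"x":0,"y":0,"z":-0.03,"ax":0,"ay":0,"az":0,"hand":85},
    {"x":0,"y":0,"z":-0.03,"ax":0,"ay":0,"az":0,"hand":85}
  ]
}}

```text
clock: 7.8
eef_pos: [439.8, 46.1, 25.1]
tcp_rot: [-3.141, -0.0, 2.618]
contact_force: [-0.1, -0.1, -0.6]
opening: 0.992
grasp_force: 0.0
```

Call:
{"method": "drive_tool", "body": {
  "plan": [
    {"x":0,"y":0,"z":-0.2,"ax":0,"ay":0,"az":0,"hand":85},
    {"x":0,"y":0,"z":-0.5,"ax":0,"ay":0,"az":0,"hand":85},
    {"x":0,"y":0,"z":-1,"ax":0,"ay":0,"az":0,"hand":85},
    {"x":0,"y":0,"z":-1.7,"ax":0,"ay":0,"az":0,"hand":85},
    {"x":0,"y":0,"z":-2.4,"ax":0,"ay":0,"az":0,"hand":85},
    {"x":0,"y":0,"z":-2.8,"ax":0,"ay":0,"az":0,"hand":85},
    {"x":0,"y":0,"z":-2.8,"ax":0,"ay":0,"az":0,"hand":85}
  ]
}}

```text
clock: 8.5
eef_pos: [441.8, 46.3, 168.7]
tcp_rot: [3.138, 0.005, 2.618]
contact_force: [0.2, 0.7, 0.1]
opening: 0.997
grasp_force: 0.0
```

```bash
cat >> h.py <<'E'
def tool_for(u,n,v_y,deg):
    "tool rotation gripping marker (u foot->head, n upper face) with back leaning deg to the head"
    a=np.radians(deg); u=np.array(u,float); n=np.array(n,float)
    return Rt(-n*np.cos(a)-u*np.sin(a), v_y)
E
python3 - <<'E'
from h import *
s=monitor.sense();print(s["clock"],s["eef_pos"],s["qpos"],s["opening"])
a=np.radians(206.3);u=[np.cos(a),np.sin(a),0];y=[np.sin(a),-np.cos(a),0]
Q=tool_for(u,[0,0,1],y,20)
print(Q.apply([1,0,0]))
legs([((427,203,120),Q),((427,203,7.5),Q)])
b=imaging.grab_frame("scene"); t=imaging.grab_frame("top")
cv2.imwrite("pics/s2.png",np.hstack([cv2.convertScaleAbs(b[180:355,200:470,::-1],alpha=1.4,beta=15),cv2.convertScaleAbs(t[195:370,100:370,::-1],alpha=1.4,beta=15)]))
E
```

```text
8.5 [441.80504648  46.25684558 168.66645255] [ 1.00943764e-01  1.46688751e-01  2.07110715e+00 -1.42839497e-06
  9.17827601e-01 -9.46583090e-01] 0.9972521262025814
[-0.84242168 -0.41635073 -0.34202014]
{'x': 1.83, 'y': 2.56, 'z': 0.97, 'ax': -1.63, 'ay': -3.0, 'az': -9.28} rows>= 6.9
{'x': 0.77, 'y': 0.0, 'z': 2.12, 'ax': 0.0, 'ay': 0.0, 'az': 0.0} rows>= 2.3
```

View pics/s2.png

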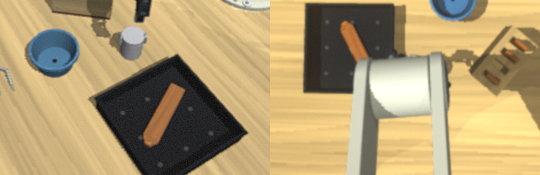

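The canister stands upright on the shelf at (132,42) in the left half. The marker is fully visible in the tray, head at about (178,87) and foot at about (150,140). I'll fit the marker from the scene view and prepare the grasp.

```bash
python3 - <<'E'
from h import *
b=imaging.grab_frame("scene")
hsv=cv2.cvtColor(b,cv2.COLOR_RGB2HSV)
m=cv2.inRange(hsv,(3,110,60),(16,255,255)); m[:255]=0;m[:,:330]=0;m[:,400:]=0
m=cv2.morphologyEx(m,cv2.MORPH_OPEN,np.ones((3,3)))
c=max(cv2.findContours(m,cv2.RETR_EXTERNAL,cv2.CHAIN_APPROX_NONE)[0],key=cv2.contourArea)[:,0]
P=np.array([onz("scene",p,13)[:2] for p in c.astype(float)])
print(cv2.minAreaRect(P.astype(np.float32)),c.min(0),c.max(0))
E
```

```text
((475.9840087890625, 231.97250366210938), (172.01976013183594, 37.1213264465332), 28.71817398071289) [343 264] [384 325]
```

Call:
{"method": "drive_tool", "body": {
  "plan": [
    {"x":0.23,"y":0.32,"z":0.12,"ax":-0.2,"ay":-0.37,"az":-1.16,"hand":85},
    {"x":1.83,"y":2.56,"z":0.97,"ax":-1.63,"ay":-3.0,"az":-9.28,"hand":85},
    {"x":1.83,"y":2.56,"z":0.97,"ax":-1.63,"ay":-3.0,"az":-9.28,"hand":85},
    {"x":1.83,"y":2.56,"z":0.97,"ax":-1.63,"ay":-3.0,"az":-9.28,"hand":85},
    {"x":1.83,"y":2.56,"z":0.97,"ax":-1.63,"ay":-3.0,"az":-9.28,"hand":85},
    {"x":1.83,"y":2.56,"z":0.97,"ax":-1.63,"ay":-3.0,"az":-9.28,"hand":85},
    {"x":1.83,"y":2.56,"z":0.97,"ax":-1.63,"ay":-3.0,"az":-9.28,"hand":85},
    {"x":1.83,"y":2.56,"z":0.97,"ax":-1.63,"ay":-3.0,"az":-9.28,"hand":85}
  ]
}}

```text
clock: 9.45
eef_pos: [422.3, 201.6, 114.9]
tcp_rot: [3.14, 0.34, -2.68]
contact_force: [0.0, -1.5, 0.6]
opening: 0.995
grasp_force: 0.0
```

Call:
{"method": "drive_tool", "body": {
  "plan": [
    {"x":0,"y":0,"z":0,"ax":0,"ay":0,"az":0,"hand":85},
    {"x":0,"y":0,"z":0,"ax":0,"ay":0,"az":0,"hand":85},
    {"x":0,"y":0,"z":0,"ax":0,"ay":0,"az":0,"hand":85}
  ]
}}

```text
clock: 9.75
eef_pos: [425.1, 202.8, 116.8]
tcp_rot: [3.138, 0.343, -2.686]
contact_force: [0.3, 0.9, 0.4]
opening: 0.996
grasp_force: 0.0
```

```bash
python3 - <<'E'
from h import *
s=monitor.sense();print(s["eef_pos"],s["qpos"])
a=np.radians(207.3);u=[np.cos(a),np.sin(a),0];y=[np.sin(a),-np.cos(a),0]
Q=tool_for(u,[0,0,1],y,20)
legs([((426,203.5,30),Q),((426,203.5,8),Q)])
E
```

```text
[425.07052698 202.83921196 116.81829472] [ 0.43473124  0.14679276  2.29735532  0.02896488  0.3546183  -1.61744062]
{'x': 0.56, 'y': 0.0, 'z': 1.64, 'ax': -0.04, 'ay': -0.06, 'az': -0.19} rows>= 1.7
{'x': 0.15, 'y': 0.0, 'z': 0.42, 'ax': 0.0, 'ay': 0.0, 'az': 0.0} rows>= 0.4
```

Call:
{"method": "drive_tool", "body": {
  "plan": [
    {"x":0.14,"y":0,"z":0.41,"ax":0,"ay":0,"az":-0.1,"hand":85},
    {"x":0.28,"y":0,"z":0.82,"ax":0,"ay":0,"az":-0.2,"hand":85},
    {"x":0.42,"y":0,"z":1.23,"ax":0,"ay":0,"az":-0.2,"hand":85},
    {"x":0.56,"y":0,"z":1.64,"ax":0,"ay":0,"az":-0.2,"hand":85},
    {"x":0.56,"y":0,"z":1.64,"ax":0,"ay":0,"az":-0.2,"hand":85},
    {"x":0.56,"y":0,"z":1.64,"ax":0,"ay":0,"az":-0.2,"hand":85}
  ]
}}

```text
clock: 10.35
eef_pos: [425.6, 203.4, 30.1]
tcp_rot: [-3.137, 0.342, -2.662]
contact_force: [0.3, 0.1, 0.1]
opening: 0.989
grasp_force: 0.0
```

Call:
{"method": "drive_tool", "body": {
  "plan": [
    {"x":0.05,"y":0,"z":0.14,"ax":0,"ay":0,"az":0,"hand":85},
    {"x":0.1,"y":0,"z":0.28,"ax":0,"ay":0,"az":0,"hand":85},
    {"x":0.13,"y":0,"z":0.37,"ax":0,"ay":0,"az":0,"hand":85},
    {"x":0.13,"y":0,"z":0.37,"ax":0,"ay":0,"az":0,"hand":85},
    {"x":0.13,"y":0,"z":0.37,"ax":0,"ay":0,"az":0,"hand":85}
  ]
}}

```text
clock: 10.85
eef_pos: [426.4, 203.8, 11.6]
tcp_rot: [-3.137, 0.345, -2.662]
contact_force: [0.2, -0.0, -0.1]
opening: 0.997
grasp_force: 0.0
```

Call:
{"method": "drive_tool", "body": {
  "plan": [
    {"x":0.025,"y":0,"z":0.065,"ax":0,"ay":0,"az":0,"hand":60},
    {"x":0.025,"y":0,"z":0.065,"ax":0,"ay":0,"az":0,"hand":45},
    {"x":0.025,"y":0,"z":0.065,"ax":0,"ay":0,"az":0,"hand":45},
    {"x":0.025,"y":0,"z":0.065,"ax":0,"ay":0,"az":0,"hand":45}
  ]
}}

```text
clock: 11.25
eef_pos: [425.9, 203.5, 7.5]
tcp_rot: [-3.137, 0.344, -2.661]
contact_force: [-0.0, 1.1, -0.3]
opening: 0.533
grasp_force: 0.0
```

Call:
{"method": "drive_tool", "body": {
  "plan": [
    {"x":0,"y":0,"z":0,"ax":0,"ay":0,"az":0,"hand":30},
    {"x":0,"y":0,"z":0,"ax":0,"ay":0,"az":0,"hand":25},
    {"x":0,"y":0,"z":0,"ax":0,"ay":0,"az":0,"hand":25},
    {"x":0,"y":0,"z":0,"ax":0,"ay":0,"az":0,"hand":25},
    {"x":0,"y":0,"z":0,"ax":0,"ay":0,"az":0,"hand":25}
  ],
  "grip_force": 70
}}

```text
clock: 11.75
eef_pos: [425.9, 203.4, 7.7]
tcp_rot: [-3.136, 0.345, -2.661]
contact_force: [-3.7, -2.6, 14.6]
opening: 0.392
grasp_force: 68.1
```

Marker gripped. Now to plan the lift, the swing round (turning the wrist half a turn) and the pot entry, leaning away from the robot.

```bash
cat >> h.py <<'E'
POT=np.array([542.,-349,0]); RHO=POT/np.linalg.norm(POT)
def pot_pose(th,xf,zf,back=0,s=143,h=3.5,deg=20):
    t=np.radians(th);k=np.array([0,0,1.]);u=np.sin(t)*RHO+np.cos(t)*k;n=-np.cos(t)*RHO+np.sin(t)*k
    return POT+xf*RHO+zf*k+u*(s+back)+n*h, tool_for(u,n,np.cross(u,n),deg)
E
python3 - <<'E'
from h import *
s=monitor.sense();p0=s["eef_pos"];R0=Ro.from_euler("xyz",s["tcp_rot"])
P1=pot_pose(35,-19,8,130);P2=pot_pose(35,-19,8)
print(P1[0],P1[1].apply([0,0,1]),P2[0])
legs([((426,203.5,300),R0),((450,100,300),down(127.5)),((450,-100,300),down(47.5)),((480,-250,300),down(-32.8)),P1,P2],(p0,R0))
E
```

```text
[ 655.26865286 -421.93498127  233.63602562] [ 0.48224875 -0.31052548 -0.81915204] [ 592.57631597 -381.5666684   127.14625986]
{'x': -1.98, 'y': -0.03, 'z': -5.5, 'ax': 0.0, 'ay': 0.0, 'az': 0.0} rows>= 5.8
{'x': 0.5, 'y': -2.06, 'z': -0.17, 'ax': 2.26, 'ay': 2.77, 'az': 13.19} rows>= 9.5
{'x': -3.17, 'y': -2.44, 'z': 0.0, 'ax': 0.0, 'ay': 0.0, 'az': 13.33} rows>= 9.3
{'x': -1.8, 'y': 2.47, 'z': 0.0, 'ax': 0.0, 'ay': 0.0, 'az': 13.39} rows>= 9.4
{'x': 4.81, 'y': 0.99, 'z': 1.33, 'ax': 0.01, 'ay': 5.83, 'az': -0.01} rows>= 5.1
{'x': -2.45, 'y': 0.0, 'z': 0.89, 'ax': 0.0, 'ay': 0.0, 'az': 0.0} rows>= 2.6
```

Call:
{"method": "drive_tool", "body": {
  "plan": [
    {"x":-0.03,"y":0,"z":-0.09,"ax":0,"ay":0,"az":0,"hand":25},
    {"x":-0.14,"y":0,"z":-0.4,"ax":0,"ay":0,"az":0,"hand":25},
    {"x":-0.35,"y":0,"z":-0.94,"ax":0,"ay":0,"az":0,"hand":25},
    {"x":-0.65,"y":0,"z":-1.8,"ax":0,"ay":0,"az":0,"hand":25},
    {"x":-1,"y":0,"z":-2.7,"ax":0,"ay":0,"az":0,"hand":25},
    {"x":-1.3,"y":0,"z":-3.6,"ax":0,"ay":0,"az":0,"hand":25},
    {"x":-1.6,"y":0,"z":-4.5,"ax":0,"ay":0,"az":0,"hand":25},
    {"x":-2,"y":0,"z":-5.5,"ax":0,"ay":0,"az":0,"hand":25}
  ]
}}

```text
clock: 12.55
eef_pos: [425.2, 204.2, 297.7]
tcp_rot: [-3.136, 0.343, -2.662]
contact_force: [1.0, 0.7, -0.1]
opening: 0.392
grasp_force: 69.6
```

```bash
python3 - <<'E'
from h import *
legs([((440,130,300),down(147.5)),((450,0,300),down(87.5)),((450,-130,300),down(27.5)),((480,-250,300),down(-32.8)),pot_pose(35,-19,8,130)])
E
```

```text
{'x': 0.38, 'y': -1.45, 'z': -0.18, 'ax': 1.66, 'ay': 3.0, 'az': 9.89} rows>= 7.3
{'x': -1.57, 'y': -2.09, 'z': 0.0, 'ax': 0.0, 'ay': 0.0, 'az': 10.0} rows>= 7.0
{'x': -2.6, 'y': 0.11, 'z': 0.0, 'ax': 0.0, 'ay': 0.0, 'az': 10.0} rows>= 7.0
{'x': -0.57, 'y': 2.4, 'z': 0.0, 'ax': 0.0, 'ay': 0.0, 'az': 10.05} rows>= 7.0
{'x': 4.81, 'y': 0.99, 'z': 1.33, 'ax': 0.0, 'ay': 5.84, 'az': -0.01} rows>= 5.1
```

Call:
{"method": "drive_tool", "body": {
  "plan": [
    {"x":0.38,"y":-1.45,"z":-0.18,"ax":1.66,"ay":3,"az":9.9,"hand":25},
    {"x":0.38,"y":-1.45,"z":-0.18,"ax":1.66,"ay":3,"az":9.9,"hand":25},
    {"x":0.38,"y":-1.45,"z":-0.18,"ax":1.66,"ay":3,"az":9.9,"hand":25},
    {"x":0.38,"y":-1.45,"z":-0.18,"ax":1.66,"ay":3,"az":9.9,"hand":25},
    {"x":0.38,"y":-1.45,"z":-0.18,"ax":1.66,"ay":3,"az":9.9,"hand":25},
    {"x":0.38,"y":-1.45,"z":-0.18,"ax":1.66,"ay":3,"az":9.9,"hand":25},
    {"x":0.38,"y":-1.45,"z":-0.18,"ax":1.66,"ay":3,"az":9.9,"hand":25},
    {"x":0.38,"y":-1.45,"z":-0.18,"ax":1.66,"ay":3,"az":9.9,"hand":25}
  ]
}}

```text
clock: 13.35
eef_pos: [441.5, 130.8, 298.0]
tcp_rot: [-3.14, -0.002, 2.568]
contact_force: [-0.3, -0.1, -0.1]
opening: 0.392
grasp_force: 69.8
```

Call:
{"method": "drive_tool", "body": {
  "plan": [
    {"x":-1.57,"y":-2.09,"z":0,"ax":0,"ay":0,"az":10,"hand":25},
    {"x":-1.57,"y":-2.09,"z":0,"ax":0,"ay":0,"az":10,"hand":25},
    {"x":-1.57,"y":-2.09,"z":0,"ax":0,"ay":0,"az":10,"hand":25},
    {"x":-1.57,"y":-2.09,"z":0,"ax":0,"ay":0,"az":10,"hand":25},
    {"x":-1.57,"y":-2.09,"z":0,"ax":0,"ay":0,"az":10,"hand":25},
    {"x":-1.57,"y":-2.09,"z":0,"ax":0,"ay":0,"az":10,"hand":25},
    {"x":-1.57,"y":-2.09,"z":0,"ax":0,"ay":0,"az":10,"hand":25},
    {"x":-1.57,"y":-2.09,"z":0,"ax":0,"ay":0,"az":10,"hand":25}
  ]
}}

```text
clock: 14.15
eef_pos: [450.8, 0.5, 297.9]
tcp_rot: [-3.141, -0.0, 1.524]
contact_force: [-0.9, -0.5, -0.7]
opening: 0.391
grasp_force: 69.9
```

Call:
{"method": "drive_tool", "body": {
  "plan": [
    {"x":-2.6,"y":0.1,"z":0,"ax":0,"ay":0,"az":10,"hand":25},
    {"x":-2.6,"y":0.1,"z":0,"ax":0,"ay":0,"az":10,"hand":25},
    {"x":-2.6,"y":0.1,"z":0,"ax":0,"ay":0,"az":10,"hand":25},
    {"x":-2.6,"y":0.1,"z":0,"ax":0,"ay":0,"az":10,"hand":25},
    {"x":-2.6,"y":0.1,"z":0,"ax":0,"ay":0,"az":10,"hand":25},
    {"x":-2.6,"y":0.1,"z":0,"ax":0,"ay":0,"az":10,"hand":25},
    {"x":-2.6,"y":0.1,"z":0,"ax":0,"ay":0,"az":10,"hand":25},
    {"x":-2.6,"y":0.1,"z":0,"ax":0,"ay":0,"az":10,"hand":25}
  ]
}}

```text
clock: 14.95
eef_pos: [450.2, -129.4, 297.8]
tcp_rot: [-3.14, 0.0, 0.481]
contact_force: [0.1, 0.9, -0.9]
opening: 0.39
grasp_force: 69.9
```

Call:
{"method": "drive_tool", "body": {
  "plan": [
    {"x":-0.57,"y":2.4,"z":0,"ax":0,"ay":0,"az":10.05,"hand":25},
    {"x":-0.57,"y":2.4,"z":0,"ax":0,"ay":0,"az":10.05,"hand":25},
    {"x":-0.57,"y":2.4,"z":0,"ax":0,"ay":0,"az":10.05,"hand":25},
    {"x":-0.57,"y":2.4,"z":0,"ax":0,"ay":0,"az":10.05,"hand":25},
    {"x":-0.57,"y":2.4,"z":0,"ax":0,"ay":0,"az":10.05,"hand":25},
    {"x":-0.57,"y":2.4,"z":0,"ax":0,"ay":0,"az":10.05,"hand":25},
    {"x":-0.57,"y":2.4,"z":0,"ax":0,"ay":0,"az":10.05,"hand":25},
    {"x":-0.57,"y":2.4,"z":0,"ax":0,"ay":0,"az":10.05,"hand":25}
  ]
}}

```text
clock: 15.75
eef_pos: [480.3, -248.9, 297.5]
tcp_rot: [-3.141, 0.001, -0.569]
contact_force: [0.3, -1.0, -1.0]
opening: 0.394
grasp_force: 70.0
```

```bash
python3 - <<'E'
from h import *
s=monitor.sense();print(s["eef_pos"],s["qpos"],s["opening"])
legs([pot_pose(35,-19,8,130),pot_pose(35,-19,8)])
E
```

```text
[ 480.34948082 -248.88414911  297.52935735] [-4.81308859e-01  1.62936467e-01  1.73525079e+00  8.14784349e-04
  1.24455212e+00  1.65809706e+00] 0.39396081363590923
{'x': 4.81, 'y': 1.03, 'z': 1.27, 'ax': -0.02, 'ay': 5.84, 'az': 0.03} rows>= 5.1
{'x': -2.44, 'y': 0.0, 'z': 0.89, 'ax': 0.0, 'ay': 0.0, 'az': 0.0} rows>= 2.6
```

Call:
{"method": "drive_tool", "body": {
  "plan": [
    {"x":4.8,"y":1.03,"z":1.27,"ax":0,"ay":5.84,"az":0,"hand":25},
    {"x":4.8,"y":1.03,"z":1.27,"ax":0,"ay":5.84,"az":0,"hand":25},
    {"x":4.8,"y":1.03,"z":1.27,"ax":0,"ay":5.84,"az":0,"hand":25},
    {"x":4.8,"y":1.03,"z":1.27,"ax":0,"ay":5.84,"az":0,"hand":25},
    {"x":4.8,"y":1.03,"z":1.27,"ax":0,"ay":5.84,"az":0,"hand":25},
    {"x":4.8,"y":1.03,"z":1.27,"ax":0,"ay":5.84,"az":0,"hand":25},
    {"x":4.8,"y":1.03,"z":1.27,"ax":0,"ay":5.84,"az":0,"hand":25},
    {"x":4.8,"y":1.03,"z":1.27,"ax":0,"ay":5.84,"az":0,"hand":25}
  ]
}}

```text
clock: 16.55
eef_pos: [653.9, -421.6, 234.0]
tcp_rot: [3.14, -0.61, -0.569]
contact_force: [0.7, -0.2, -1.2]
opening: 0.391
grasp_force: 70.0
```

```bash
python3 - <<'E'
from h import *
s=monitor.sense();print(s["eef_pos"],s["qpos"],s["opening"])
p,R=s["eef_pos"],Ro.from_euler("xyz",s["tcp_rot"])
# predicted marker ends from tool pose
c,sn=np.cos(np.radians(20)),np.sin(np.radians(20))
x,y,z=R.as_matrix().T; u=x*c-z*sn; n=-x*sn-z*c
F=p-u*143+n*1.5; H=p+u*27+n*1.5
print("F",F,"H",H,"px scene",proj("scene",[F,H]),"top",proj("top",[F,H]))
a=imaging.grab_frame("scene")[80:200,170:330]; b=imaging.grab_frame("top")[160:280,350:510]
cv2.imwrite("pics/p3.png",cv2.convertScaleAbs(cv2.resize(np.hstack([a,b])[:,:,::-1],None,fx=2.5,fy=2.5,interpolation=cv2.INTER_CUBIC),alpha=1.4,beta=15))
legs([pot_pose(35,-19,8)])
E
```

```text
[ 653.90580219 -421.63464541  234.0302104 ] [-0.57578797  0.34958936  1.78288167  0.0067343   0.39931477  1.55871725] 0.39095677840784754
F [ 583.61498412 -376.80077383  117.8390969 ] H [ 665.94886822 -429.31170266  256.992731  ] px scene [[202.3263826  119.71325019]
 [156.50240712  75.49195213]] top [[425.89567965 205.61402186]
 [471.56617712 163.33333595]]
{'x': -2.44, 'y': -0.01, 'z': 0.92, 'ax': -0.01, 'ay': 0.0, 'az': 0.01} rows>= 2.6
```

View pics/p3.png

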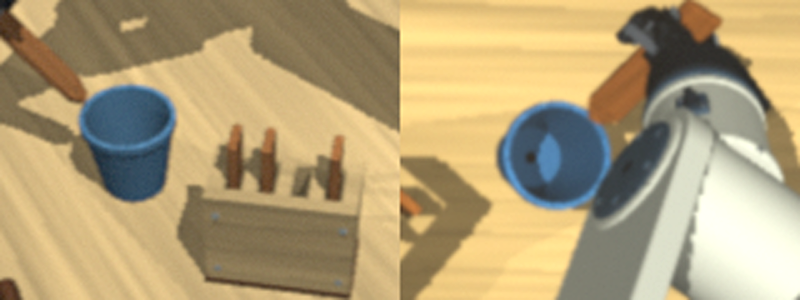

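The scene half shows the held marker's foot at (82,99), which matches the predicted pixel. The top half shows the foot at about (595,120), just over the far rim of the tall pot, which is centred at (555,155). Sliding it in along its axis.

Call:
{"method": "drive_tool", "body": {
  "plan": [
    {"x":-0.35,"y":0,"z":0.13,"ax":0,"ay":0,"az":0,"hand":25},
    {"x":-0.7,"y":0,"z":0.26,"ax":0,"ay":0,"az":0,"hand":25},
    {"x":-1.05,"y":0,"z":0.4,"ax":0,"ay":0,"az":0,"hand":25},
    {"x":-1.4,"y":0,"z":0.53,"ax":0,"ay":0,"az":0,"hand":25},
    {"x":-1.75,"y":0,"z":0.66,"ax":0,"ay":0,"az":0,"hand":25},
    {"x":-2,"y":0,"z":0.75,"ax":0,"ay":0,"az":0,"hand":25},
    {"x":-2,"y":0,"z":0.75,"ax":0,"ay":0,"az":0,"hand":25}
  ]
}}

```text
clock: 17.35
eef_pos: [602.0, -388.0, 144.6]
tcp_rot: [-3.141, -0.608, -0.572]
contact_force: [0.0, -0.1, -1.4]
opening: 0.39
grasp_force: 70.0
```

Call:
{"method": "drive_tool", "body": {
  "plan": [
    {"x":-0.15,"y":0,"z":0.06,"ax":0,"ay":0,"az":0,"hand":25},
    {"x":-0.3,"y":0,"z":0.12,"ax":0,"ay":0,"az":0,"hand":25},
    {"x":-0.4,"y":0,"z":0.15,"ax":0,"ay":0,"az":0,"hand":25},
    {"x":-0.4,"y":0,"z":0.15,"ax":0,"ay":0,"az":0,"hand":25}
  ]
}}

```text
clock: 17.75
eef_pos: [592.5, -382.1, 127.2]
tcp_rot: [-3.14, -0.609, -0.574]
contact_force: [-0.0, 1.8, -0.1]
opening: 0.39
grasp_force: 70.1
```

```bash
python3 - <<'E'
from h import *
s=monitor.sense();print(s["eef_pos"],s["qpos"],s["opening"],pot_pose(35,-19,8)[0])
legs([pot_pose(35,-19,8)])
E
```

```text
[ 592.49501704 -382.11766181  127.16864572] [-0.57633783  0.40483631  2.00847957  0.02425101  0.1197086   1.54446883] 0.3899162026950554 [ 592.57631597 -381.5666684   127.14625986]
{'x': 0.0, 'y': -0.01, 'z': 0.0, 'ax': 0.0, 'ay': 0.02, 'az': -0.01} rows>= 0.0
```

Call:
{"method": "drive_tool", "body": {
  "plan": [
    {"x":-0.02,"y":0,"z":0.033,"ax":0,"ay":0,"az":0,"hand":25},
    {"x":-0.02,"y":0,"z":0.033,"ax":0,"ay":0,"az":0,"hand":25},
    {"x":-0.02,"y":0,"z":0.033,"ax":0,"ay":0,"az":0,"hand":25}
  ]
}}

```text
clock: 18.05
eef_pos: [593.5, -382.8, 126.2]
tcp_rot: [-3.14, -0.61, -0.574]
contact_force: [-0.5, 1.1, -0.0]
opening: 0.391
grasp_force: 70.2
```

Call:
{"method": "drive_tool", "body": {
  "plan": [
    {"x":-0.02,"y":0,"z":0.033,"ax":0,"ay":0,"az":0,"hand":25},
    {"x":-0.02,"y":0,"z":0.033,"ax":0,"ay":0,"az":0,"hand":25},
    {"x":-0.02,"y":0,"z":0.033,"ax":0,"ay":0,"az":0,"hand":25}
  ]
}}

```text
clock: 18.35
eef_pos: [594.1, -383.1, 124.9]
tcp_rot: [-3.14, -0.612, -0.574]
contact_force: [0.1, -0.1, 4.5]
opening: 0.392
grasp_force: 70.6
```

Call:
{"method": "drive_tool", "body": {
  "plan": [
    {"x":0,"y":0,"z":0,"ax":0,"ay":0,"az":0,"hand":38},
    {"x":0,"y":0,"z":0,"ax":0,"ay":0,"az":0,"hand":42},
    {"x":0,"y":0,"z":0,"ax":0,"ay":0,"az":0,"hand":48},
    {"x":0,"y":0,"z":0,"ax":0,"ay":0,"az":0,"hand":60},
    {"x":0,"y":0,"z":0,"ax":0,"ay":0,"az":0,"hand":75},
    {"x":0,"y":0,"z":0,"ax":0,"ay":0,"az":0,"hand":80}
  ]
}}

```text
clock: 18.95
eef_pos: [593.5, -382.8, 124.3]
tcp_rot: [-3.14, -0.61, -0.574]
contact_force: [0.5, 0.1, -0.6]
opening: 0.935
grasp_force: 0.0
```

Call:
{"method": "drive_tool", "body": {
  "plan": [
    {"x":0,"y":0,"z":-0.2,"ax":0,"ay":0,"az":0,"hand":80},
    {"x":0,"y":0,"z":-0.5,"ax":0,"ay":0,"az":0,"hand":80},
    {"x":0,"y":0,"z":-1,"ax":0,"ay":0,"az":0,"hand":80},
    {"x":0,"y":0,"z":-1.7,"ax":0,"ay":0,"az":0,"hand":80},
    {"x":0,"y":0,"z":-2.5,"ax":0,"ay":0,"az":0,"hand":80},
    {"x":0,"y":0,"z":-3.3,"ax":0,"ay":0,"az":0,"hand":80},
    {"x":0,"y":0,"z":-3.5,"ax":0,"ay":0,"az":0,"hand":80}
  ]
}}

```text
clock: 19.65
eef_pos: [508.6, -328.2, 272.0]
tcp_rot: [-3.14, -0.616, -0.574]
contact_force: [0.7, -0.4, -0.8]
opening: 0.94
grasp_force: 0.0
```

```bash
python3 - <<'E'
from h import *
s=monitor.sense();print(s["clock"],s["eef_pos"],s["qpos"],s["opening"])
a=imaging.grab_frame("scene")[80:180,170:270]; b=imaging.grab_frame("top")[150:250,370:470]
cv2.imwrite("pics/p4.png",cv2.convertScaleAbs(cv2.resize(np.hstack([a,b])[:,:,::-1],None,fx=4,fy=4,interpolation=cv2.INTER_CUBIC),alpha=1.4,beta=15))
E
```

```text
19.65 [ 508.57896585 -328.23315952  272.02036115] [-0.57760559  0.03164102  2.09373396  0.00905026  0.40055279  1.55928769] 0.9395716518815471
```

View pics/p4.png

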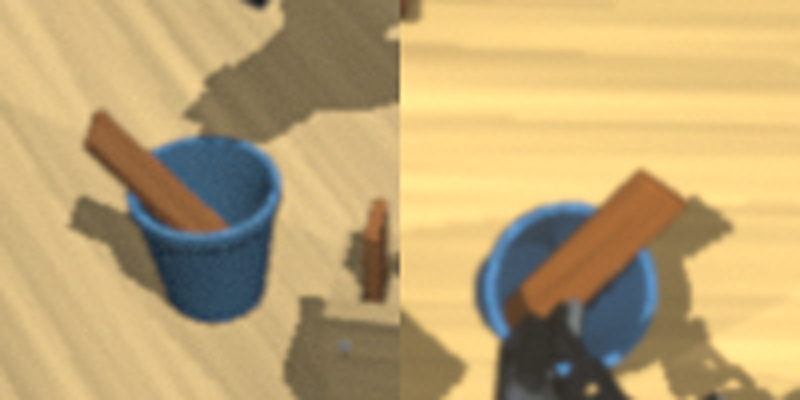

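The marker leans in the tall pot. Its head corners are at (641,170) and (685,205) in the top half, and at about (100,110) and (88,148) in the scene half. I'll fit its pose by triangulating.

```bash
python3 - <<'E'
from h import *
np.set_printoptions(precision=1,suppress=True)
T=lambda u,v:cr(370,150,u-400,v); S=lambda u,v:cr(170,80,u,v)
H=tri(T(663,187),S(95,130)); print("head mid",H)
for a in((641,170),(685,205)):
  for b in((100,110),(88,148)): print(a,b,tri(T(*a),S(*b)), [np.linalg.norm(np.array(p)-proj(n,tri(T(*a),S(*b)))[0]) for n,p in(("top",T(*a)),("scene",S(*b)))])
t=lambda p:(p-POT)@RHO
print("radial",t(H),"tang",(H-POT)@np.cross([0,0,1],RHO))
# model predictions of head-face corners for lean angles
for th in(31,33,35,37):
    P,_=pot_pose(th,0,0); 
    tt=np.radians(th);k=np.array([0,0,1.]);u=np.sin(tt)*RHO+np.cos(tt)*k;n=-np.cos(tt)*RHO+np.sin(tt)*k;v=np.cross(n,u)
    F=POT+6*k+RHO*(48-94*np.tan(tt)); 
    C=[F+170*u+h*n+w*18*v for h in(0,10) for w in(-1,1)]
    print(th,F+170*u+5*n,"top",(proj("top",C)-[370,150])*4+[401.5,1.5],"scene",(proj("scene",C)-[170,80])*4+1.5)
E
```

```text
head mid [ 602.7 -390.3  143. ]
(641, 170) (100, 110) [ 607.2 -362.   181.9] [np.float64(1.5796025518780297), np.float64(1.407262659393608)]
(641, 170) (88, 148) [ 613.2 -377.9  140.8] [np.float64(0.6943063704573711), np.float64(0.6249109618311268)]
(685, 205) (100, 110) [ 592.3 -402.4  147.1] [np.float64(0.5553580627944632), np.float64(0.49062791504917247)]
(685, 205) (88, 148) [ 597.8 -420.9  102.4] [np.float64(0.33676441494460624), np.float64(0.3005833256599666)]
radial 73.33704179454766 tang -1.8442451171083105
31 [ 604.9 -389.5  154.3] top [[694.  195.5]
 [643.8 162.1]
 [689.8 206.8]
 [639.3 173.2]] scene [[ 85.6 103.5]
 [ 76.9 138.3]
 [ 97.1  97.8]
 [ 88.5 132.5]]
33 [ 605.4 -389.8  151.3] top [[692.4 195.3]
 [642.4 162. ]
 [688.6 206.3]
 [638.2 172.8]] scene [[ 85.6 107.2]
 [ 76.9 141.9]
 [ 96.7 101.2]
 [ 88.2 135.9]]
35 [ 605.6 -389.9  148.1] top [[690.5 195.6]
 [640.6 162.4]
 [686.9 206.2]
 [636.7 172.8]] scene [[ 86.1 111.1]
 [ 77.4 145.8]
 [ 96.9 104.7]
 [ 88.4 139.5]]
37 [ 605.5 -389.9  144.8] top [[688.1 196.4]
 [638.4 163.3]
 [684.9 206.6]
 [634.9 173.3]] scene [[ 87.2 115.2]
 [ 78.5 149.9]
 [ 97.6 108.5]
 [ 89.1 143.2]]
```

```bash
cat > fit.py <<'E'
from h import *
from scipy.optimize import least_squares
np.set_printoptions(precision=2,suppress=True)
T=lambda u,v:np.array(cr(370,150,u-400,v)); S=lambda u,v:np.array(cr(170,80,u,v))
def axes(th,az):
    rr=np.array([np.cos(az),np.sin(az),0]);k=np.array([0,0,1.])
    u=np.sin(th)*rr+np.cos(th)*k;n=-np.cos(th)*rr+np.sin(th)*k
    return u,n,np.cross(n,u)
# (cam, pixel, side(+1/-1 of v), is_corner)
obs=[("top",T(641,170),1,1),("top",T(685,205),-1,1),("top",T(520,290),1,0),("top",T(575,310),-1,0),
("scene",S(100,110),-1,1),("scene",S(88,148),1,1),("scene",S(215,212),-1,0),("scene",S(165,212),1,0)]
def res(p):
    u,n,v=axes(p[3],p[4]);H=p[:3];o=[]  # H = middle of the head end on the UPPER face
    for c,q,sd,cor in obs:
        A=proj(c,[H+sd*18*v,H+sd*18*v-100*u])
        if cor:o+=list(A[0]-q)
        else:
            d=A[1]-A[0];d/=np.linalg.norm(d);o.append(np.cross(d,q-A[0]))
    return np.array(o)
f=least_squares(res,[603,-390,148,.63,-.57])
if __name__=="__main__":
    print(f.x,np.degrees(f.x[3:]),"res",f.fun)
    u,n,v=axes(*f.x[3:]);c=f.x[:3]-5*n;print("head mid",c,"foot mid",c-170*u)
    lo=f.x[:3]-10*n; L=lo-u*(lo[2]-100)/u[2];print("lower face at z100 radius from pot",np.linalg.norm((L-POT)[:2]))
E
python3 fit.py
```

```text
[ 602.71 -391.14  142.84    0.71   -0.6 ] [ 40.68 -34.13] res [-0.75  0.65  0.51  0.48 -0.42  0.02 -0.91  0.45 -0.35 -0.41  0.04  0.19]
head mid [ 605.85 -393.27  139.58] foot mid [ 514.12 -331.1    10.66]
lower face at z100 radius from pot 50.2691056255354fit.py:18: DeprecationWarning: Arrays of 2-dimensional vectors are deprecated. Use arrays of 3-dimensional vectors instead. (deprecated in NumPy 2.0)
  d=A[1]-A[0];d/=np.linalg.norm(d);o.append(np.cross(d,q-A[0]))
```

The fit is consistent: lean about 39°, azimuth −34°, foot mid z 10.7 mm (floor about 6). Regrasp from above, along the marker's axis.

```bash
cat > rg.py <<'E'
from fit import *
u,n,v=axes(np.radians(39.5),f.x[4]); Hm=f.x[:3]-5*n
Q=Rt(-u,-v)
def G(b): return Hm-u*(34-b)
E
python3 - <<'E' 2>/dev/null
from rg import *
print(G(0),G(110),u)
legs([((560,-362,330),Rt([0,0,-1],-v)),(G(110),Q),(G(0),Q)])
E
```

```text
[ 588.   -381.18  113.43] [ 645.92 -420.43  198.3 ] [ 0.53 -0.36  0.77]
{'x': 1.68, 'y': 0.01, 'z': -0.28, 'ax': -0.08, 'ay': -5.87, 'az': 0.21} rows>= 4.1
{'x': 2.08, 'y': 0.0, 'z': 2.63, 'ax': 0.0, 'ay': -6.58, 'az': 0.0} rows>= 4.6
{'x': 0.0, 'y': 0.0, 'z': 2.2, 'ax': 0.0, 'ay': 0.0, 'az': 0.0} rows>= 2.2
```

Call:
{"method": "drive_tool", "body": {
  "plan": [
    {"x":1.7,"y":0,"z":-0.28,"ax":-0.08,"ay":-5.87,"az":0.2,"hand":80},
    {"x":1.7,"y":0,"z":-0.28,"ax":-0.08,"ay":-5.87,"az":0.2,"hand":80},
    {"x":1.7,"y":0,"z":-0.28,"ax":-0.08,"ay":-5.87,"az":0.2,"hand":80},
    {"x":1.7,"y":0,"z":-0.28,"ax":-0.08,"ay":-5.87,"az":0.2,"hand":80},
    {"x":1.7,"y":0,"z":-0.28,"ax":-0.08,"ay":-5.87,"az":0.2,"hand":80},
    {"x":1.7,"y":0,"z":-0.28,"ax":-0.08,"ay":-5.87,"az":0.2,"hand":80}
  ]
}}

```text
clock: 20.35
eef_pos: [562.7, -363.2, 324.4]
tcp_rot: [3.141, 0.009, -0.595]
contact_force: [1.0, -0.2, -0.4]
opening: 0.934
grasp_force: 0.0
```

Call:
{"method": "drive_tool", "body": {
  "plan": [
    {"x":2.08,"y":0,"z":2.63,"ax":0,"ay":-6.58,"az":0,"hand":80},
    {"x":2.08,"y":0,"z":2.63,"ax":0,"ay":-6.58,"az":0,"hand":80},
    {"x":2.08,"y":0,"z":2.63,"ax":0,"ay":-6.58,"az":0,"hand":80},
    {"x":2.08,"y":0,"z":2.63,"ax":0,"ay":-6.58,"az":0,"hand":80},
    {"x":2.08,"y":0,"z":2.63,"ax":0,"ay":-6.58,"az":0,"hand":80},
    {"x":2.08,"y":0,"z":2.63,"ax":0,"ay":-6.58,"az":0,"hand":80},
    {"x":2.08,"y":0,"z":2.63,"ax":0,"ay":-6.58,"az":0,"hand":80},
    {"x":2.08,"y":0,"z":2.63,"ax":0,"ay":-6.58,"az":0,"hand":80}
  ]
}}

```text
clock: 21.15
eef_pos: [647.0, -420.3, 199.1]
tcp_rot: [3.141, 0.686, -0.595]
contact_force: [-0.0, -0.2, 1.9]
opening: 0.934
grasp_force: 0.0
```

```bash
python3 - <<'E' 2>/dev/null
from rg import *
s=monitor.sense();print(s["clock"],s["eef_pos"],s["qpos"],s["opening"])
legs([(G(40),Q),(G(0),Q)])
a=imaging.grab_frame("scene")[60:180,150:310]; b=imaging.grab_frame("top")[130:250,350:510]
cv2.imwrite("pics/p5.png",cv2.convertScaleAbs(cv2.resize(np.hstack([a,b])[:,:,::-1],None,fx=2.5,fy=2.5,interpolation=cv2.INTER_CUBIC),alpha=1.4,beta=15))
E
```

```text
21.15 [ 646.96 -420.3   199.11] [-0.58  1.08  0.57  0.01  2.18  1.59] 0.9338013618775373
{'x': -0.01, 'y': 0.01, 'z': 1.42, 'ax': 0.01, 'ay': -0.04, 'az': 0.0} rows>= 1.4
{'x': 0.0, 'y': 0.0, 'z': 0.8, 'ax': 0.0, 'ay': 0.0, 'az': 0.0} rows>= 0.8
```

View pics/p5.png

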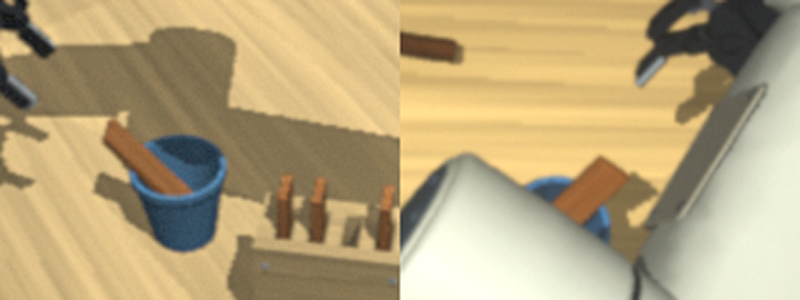

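The scene half shows the open fingertips at (40,45) and (22,92), straddling the extended axis of the marker, whose head is at (110,130). The top half agrees. Advancing along the axis.

Call:
{"method": "drive_tool", "body": {
  "plan": [
    {"x":0,"y":0,"z":0.35,"ax":0,"ay":0,"az":0,"hand":80},
    {"x":0,"y":0,"z":0.7,"ax":0,"ay":0,"az":0,"hand":80},
    {"x":0,"y":0,"z":1.05,"ax":0,"ay":0,"az":0,"hand":80},
    {"x":0,"y":0,"z":1.4,"ax":0,"ay":0,"az":0,"hand":80},
    {"x":0,"y":0,"z":1.4,"ax":0,"ay":0,"az":0,"hand":80}
  ]
}}

```text
clock: 21.75
eef_pos: [608.6, -394.4, 144.9]
tcp_rot: [3.141, 0.69, -0.595]
contact_force: [-0.5, 1.5, 0.5]
opening: 0.936
grasp_force: 0.0
```

Call:
{"method": "drive_tool", "body": {
  "plan": [
    {"x":0,"y":0,"z":0.2,"ax":0,"ay":0,"az":0,"hand":80},
    {"x":0,"y":0,"z":0.4,"ax":0,"ay":0,"az":0,"hand":80},
    {"x":0,"y":0,"z":0.6,"ax":0,"ay":0,"az":0,"hand":80},
    {"x":0,"y":0,"z":0.78,"ax":0,"ay":0,"az":0,"hand":80},
    {"x":0,"y":0,"z":0.78,"ax":0,"ay":0,"az":0,"hand":80}
  ]
}}

```text
clock: 22.25
eef_pos: [587.8, -380.4, 110.9]
tcp_rot: [3.141, 0.696, -0.596]
contact_force: [-0.6, 0.6, -0.2]
opening: 0.938
grasp_force: 0.0
```

```bash
python3 - <<'E' 2>/dev/null
from rg import *
s=monitor.sense();print(s["clock"],s["eef_pos"],s["qpos"],s["opening"])
legs([(G(0),Q)])
E
```

```text
22.25 [ 587.8  -380.4   110.86] [-0.58  1.    0.93  0.01  1.91  1.59] 0.9381788498279189
{'x': -0.02, 'y': 0.01, 'z': -0.05, 'ax': 0.01, 'ay': 0.06, 'az': 0.0} rows>= 0.1
```

Call:
{"method": "drive_tool", "body": {
  "plan": [
    {"x":-0.02,"y":0,"z":-0.05,"ax":0,"ay":0,"az":0,"hand":55},
    {"x":-0.02,"y":0,"z":-0.05,"ax":0,"ay":0,"az":0,"hand":45},
    {"x":-0.02,"y":0,"z":-0.05,"ax":0,"ay":0,"az":0,"hand":36},
    {"x":-0.02,"y":0,"z":-0.05,"ax":0,"ay":0,"az":0,"hand":28},
    {"x":-0.02,"y":0,"z":-0.05,"ax":0,"ay":0,"az":0,"hand":25},
    {"x":-0.02,"y":0,"z":-0.05,"ax":0,"ay":0,"az":0,"hand":25},
    {"x":-0.02,"y":0,"z":-0.05,"ax":0,"ay":0,"az":0,"hand":25},
    {"x":-0.02,"y":0,"z":-0.05,"ax":0,"ay":0,"az":0,"hand":25}
  ],
  "grip_force": 60
}}

```text
clock: 23.05
eef_pos: [589.8, -381.7, 115.1]
tcp_rot: [3.141, 0.692, -0.595]
contact_force: [1.9, -1.3, 3.1]
opening: 0.408
grasp_force: 59.4
```

Call:
{"method": "drive_tool", "body": {
  "plan": [
    {"x":0,"y":0,"z":-0.1,"ax":0,"ay":0,"az":0,"hand":25},
    {"x":0,"y":0,"z":-0.4,"ax":0,"ay":0,"az":0,"hand":25},
    {"x":0,"y":0,"z":-0.8,"ax":0,"ay":0,"az":0,"hand":25},
    {"x":0,"y":0,"z":-1.3,"ax":0,"ay":0,"az":0,"hand":25},
    {"x":0,"y":0,"z":-1.8,"ax":0,"ay":0,"az":0,"hand":25},
    {"x":0,"y":0,"z":-2.4,"ax":0,"ay":0,"az":0,"hand":25},
    {"x":0,"y":0,"z":-3,"ax":0,"ay":0,"az":0,"hand":25},
    {"x":0,"y":0,"z":-3.1,"ax":0,"ay":0,"az":0,"hand":25}
  ]
}}

```text
clock: 23.85
eef_pos: [672.8, -437.8, 236.3]
tcp_rot: [3.141, 0.69, -0.595]
contact_force: [0.0, -0.4, -0.1]
opening: 0.411
grasp_force: 60.2
```

```bash
python3 - <<'E' 2>/dev/null
from h import *
s=monitor.sense();print(s["clock"],s["eef_pos"],s["qpos"],s["opening"],s["contact_force"])
legs([((640,-405,345),down(-34)),((447,-139.6,345),down(-40.1))])
E
```

```text
23.85 [ 672.82491449 -437.81736138  236.29443414] [-0.58210022  1.17059323  0.3118405   0.01102776  2.34870856  1.58885318] 0.4109403704706576 [ 0.01384401 -0.38973921 -0.14955371]
{'x': -2.09, 'y': -0.17, 'z': -1.1, 'ax': 0.0, 'ay': 6.59, 'az': -0.02} rows>= 4.6
{'x': -6.17, 'y': -2.25, 'z': 0.0, 'ax': 0.0, 'ay': 0.0, 'az': 1.02} rows>= 6.6
```

Call:
{"method": "drive_tool", "body": {
  "plan": [
    {"x":-2.1,"y":-0.17,"z":-1.1,"ax":0,"ay":6.59,"az":0,"hand":25},
    {"x":-2.1,"y":-0.17,"z":-1.1,"ax":0,"ay":6.59,"az":0,"hand":25},
    {"x":-2.1,"y":-0.17,"z":-1.1,"ax":0,"ay":6.59,"az":0,"hand":25},
    {"x":-2.1,"y":-0.17,"z":-1.1,"ax":0,"ay":6.59,"az":0,"hand":25},
    {"x":-2.1,"y":-0.17,"z":-1.1,"ax":0,"ay":6.59,"az":0,"hand":25},
    {"x":-2.1,"y":-0.17,"z":-1.1,"ax":0,"ay":6.59,"az":0,"hand":25},
    {"x":-2.1,"y":-0.17,"z":-1.1,"ax":0,"ay":6.59,"az":0,"hand":25},
    {"x":-2.1,"y":-0.17,"z":-1.1,"ax":0,"ay":6.59,"az":0,"hand":25}
  ]
}}

```text
clock: 24.65
eef_pos: [639.3, -404.8, 343.2]
tcp_rot: [3.141, 0.005, -0.595]
contact_force: [-0.9, -0.4, -1.0]
opening: 0.413
grasp_force: 60.2
```

Call:
{"method": "drive_tool", "body": {
  "plan": [
    {"x":-0.5,"y":-0.2,"z":0,"ax":0,"ay":0,"az":0.1,"hand":25},
    {"x":-1.4,"y":-0.5,"z":0,"ax":0,"ay":0,"az":0.3,"hand":25},
    {"x":-2.4,"y":-0.9,"z":0,"ax":0,"ay":0,"az":0.5,"hand":25},
    {"x":-3.3,"y":-1.2,"z":0,"ax":0,"ay":0,"az":0.7,"hand":25},
    {"x":-4.2,"y":-1.5,"z":0,"ax":0,"ay":0,"az":0.8,"hand":25},
    {"x":-5.1,"y":-1.9,"z":0,"ax":0,"ay":0,"az":1,"hand":25},
    {"x":-5.8,"y":-2.1,"z":0,"ax":0,"ay":0,"az":1,"hand":25},
    {"x":-6.17,"y":-2.25,"z":0,"ax":0,"ay":0,"az":1,"hand":25}
  ]
}}

```text
clock: 25.45
eef_pos: [446.1, -137.0, 344.4]
tcp_rot: [3.14, 0.006, -0.699]
contact_force: [0.9, 0.3, 0.1]
opening: 0.407
grasp_force: 60.2
```

```bash
python3 - <<'E' 2>/dev/null
from h import *
a=imaging.grab_frame("scene")[10:180,180:350]; b=imaging.grab_frame("top")[180:350,220:390]
np.save("pics/a6.npy",a);np.save("pics/b6.npy",b)
s=monitor.sense();print(s["clock"],s["eef_pos"],s["qpos"],s["tcp_rot"],s["opening"],s["contact_force"])
p,R=s["eef_pos"],Ro.from_euler("xyz",s["tcp_rot"]); x,y,z=R.as_matrix().T
print("pred foot corners (u,v in pic)",(proj("scene",[p+136*z+w*6*y+t*5*x for w in(-1,1) for t in(-1,1)])-[180,10])*400/170)
print("slot",(proj("scene",[[447,-139.6,130]])-[180,10])*400/170,(proj("top",[[447,-139.6,130]])-[220,180])*400/170)
cv2.imwrite("pics/p6.png",cv2.convertScaleAbs(cv2.resize(np.hstack([a,b])[:,:,::-1],(800,400),interpolation=cv2.INTER_CUBIC),alpha=1.4,beta=15))
legs([((447,-139.6,345),down(-40.1))])
E
```

```text
25.55 [ 446.66430036 -137.30527557  344.64615691] [-3.01887993e-01  4.84449107e-03  1.80687637e+00  6.23798058e-04
  1.33433272e+00  1.96707075e+00] [ 3.14042962  0.0043491  -0.69831244] 0.4090283794374834 [-0.00334241  0.47546601 -0.52665331]
pred foot corners (u,v in pic) [[266.96643903 283.40029844]
 [257.18734541 282.2931784 ]
 [268.6715112  275.52329343]
 [258.95749662 274.43256448]]
slot [[258.57856938 333.33748591]] [[258.06881461 190.3369637 ]]
{'x': 0.03, 'y': 0.03, 'z': -0.01, 'ax': 0.01, 'ay': 0.04, 'az': 0.01} rows>= 0.0
```

View pics/p6.png

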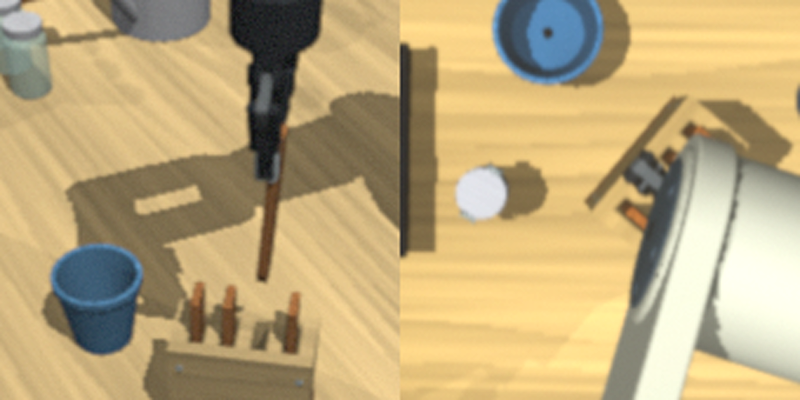

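The scene half shows the held marker nearly edge-on. Its foot is at (263,280), which matches the prediction of about (263,279), and its head is at about (285,125), above the empty slot at (259,333). The canister stands at (482,193) in the top half. I'll check the marker's tilt in the grip.

```bash
python3 - <<'E' 2>/dev/null
from h import *
np.set_printoptions(precision=1,suppress=True)
s=monitor.sense()
p,R=s["eef_pos"],Ro.from_euler("xyz",s["tcp_rot"]); x,y,z=R.as_matrix().T
for d in(-34,0,40,80,136):
    print(d,((proj("scene",[p+d*z,p+d*z+18*y,p+d*z-18*y])-[180,10])*400/170).tolist())
a=np.load("pics/a6.npy");hsv=cv2.cvtColor(a,cv2.COLOR_RGB2HSV)
m=cv2.inRange(hsv,(0,110,40),(16,255,255))
for v in range(50,120,4):
    c=np.where(m[v,100:125])[0]+100
    if len(c):print(v*400/170, c.min()*400/170,c.max()*400/170+2)
E
```

```text
-34 [[268.4586567712928, 133.05889771128344], [271.349349040143, 121.3773914614644], [265.4992873871014, 145.01754006685894]]
0 [[267.2283611793195, 165.5522504592594], [270.0511702127441, 153.83453308006852], [264.3403678487878, 177.54028595345184]]
40 [[265.86928791604953, 201.48283936824112], [268.6161255016604, 189.7490310754543], [263.0610413307703, 213.47884418760333]]
80 [[264.59691041139314, 235.155942722328], [267.2716871438801, 223.42990323811455], [261.86417830657587, 247.13605731735413]]
136 [[262.9459363150805, 278.8985929432191], [265.5258603903748, 267.2156913731883], [260.31241875574216, 290.82435466788064]]
127.05882352941177 280.0 286.70588235294116
136.47058823529412 280.0 286.70588235294116
145.88235294117646 280.0 284.3529411764706
155.2941176470588 282.3529411764706 284.3529411764706
164.7058823529412 280.0 282.0
174.11764705882354 280.0 282.0
183.52941176470588 265.88235294117646 282.0
192.94117647058823 265.88235294117646 277.29411764705884
202.35294117647058 265.88235294117646 277.29411764705884
211.76470588235293 263.52941176470586 274.94117647058823
221.1764705882353 263.52941176470586 274.94117647058823
230.58823529411765 261.1764705882353 272.5882352941176
240.0 261.1764705882353 272.5882352941176
249.41176470588235 261.1764705882353 270.2352941176471
258.8235294117647 261.1764705882353 270.2352941176471
268.2352941176471 258.8235294117647 267.88235294117646
277.6470588235294 258.8235294117647 265.52941176470586
```

The marker leans about 4° in the grip, head towards tool −x. I'll correct that by turning about the foot, then measure again.

Call:
{"method": "drive_tool", "body": {
  "plan": [
    {"x":0.11,"y":0.03,"z":0,"ax":0,"ay":-0.33,"az":0,"hand":25},
    {"x":0.22,"y":0.03,"z":0,"ax":0,"ay":-0.67,"az":0,"hand":25},
    {"x":0.22,"y":0.03,"z":0,"ax":0,"ay":-0.67,"az":0,"hand":25},
    {"x":0.22,"y":0.03,"z":0,"ax":0,"ay":-0.67,"az":0,"hand":25}
  ]
}}

```text
clock: 25.95
eef_pos: [454.7, -147.5, 343.7]
tcp_rot: [3.14, 0.074, -0.701]
contact_force: [-0.5, 0.2, -1.1]
opening: 0.412
grasp_force: 60.2
```

```bash
cat > edge.py <<'E'
from h import *
np.set_printoptions(precision=2,suppress=True)
def look(v0=60,v1=116):
    fr=np.mean([imaging.grab_frame("scene").astype(float) for _ in range(3)],0)
    h=fr[:,:,0]-1.0*fr[:,:,2]  # orange-ness alone is poor on oak; use darkness in blue/green
    g=fr[:,:,1]
    out=[]
    for v in range(v0,v1,3):
        row=g[v,275:315]; out.append((v,row))
    return fr
def line(fr,rows,u0,u1):
    pts=[]
    for v in rows:
        row=fr[v,u0:u1,1]; bg=np.median(np.r_[row[:5],row[-5:]]); w=np.clip(bg-row-12,0,None)
        if w.sum()>40: pts.append((v,(w*np.arange(u0,u1)).sum()/w.sum(),(w>25).sum()))
    return np.array(pts)
E
python3 - <<'E' 2>/dev/null
from edge import *
s=monitor.sense();p,R=s["eef_pos"],Ro.from_euler("xyz",s["tcp_rot"]);x,y,z=R.as_matrix().T
print(s["clock"],p,s["tcp_rot"])
fr=look();np.save("pics/f7.npy",fr)
hsv=cv2.cvtColor(fr.astype(np.uint8),cv2.COLOR_RGB2HSV)
m=cv2.inRange(hsv,(0,110,40),(16,255,255))
F=p+136*z-np.array([0,0,0])
Fm=p+0*x  # vertical reference line through predicted foot
foot=p+R.apply([0,0,136])
for v in range(64,134,4):
    c=np.where(m[v,284:306])[0]+284
    if len(c):print(v,c.min(),c.max(), fr[v,284:304,1].astype(int))
ref=[foot+[0,0,h] for h in(0,40,80,120,170)]
print("vertical ref through foot px",proj("scene",ref)); print("slot",proj("scene",[[447,-139.6,130]]))
E
```

```text
25.95 [ 454.71 -147.49  343.68] [ 3.14  0.07 -0.7 ]
64 291 295 [ 7  8  6 11 14 12 16 32 58 71 65 63 76 78 75 71 68 63 64 66]
68 292 294 [13  9  9  7 10 13 13 28 46 51 42 55 68 72 73 73 72 71 68 67]
72 293 295 [12 10 11 10  9 17 39 51 44 35 36 52 65 67 66 68 69 72 73 71]
76 293 294 [ 8  8  7  9 16 40 63 64 47 36 43 57 67 70 66 65 66 67 67 67]
80 293 294 [ 7  7 12 13 20 37 60 65 53 38 42 57 66 68 68 68 69 66 66 64]
84 293 293 [28 23 22 20 23 41 61 64 49 35 44 60 65 67 67 67 66 67 68 68]
88 288 294 [72 71 70 57 33 24 31 38 35 36 47 59 68 69 66 68 67 65 66 65]
92 288 293 [71 70 66 58 41 38 37 37 36 36 49 64 69 68 68 75 87 89 92 96]
96 288 293 [ 94  96  90  70  43  37  40  37  33  46  86 121 129 127 124 121 121 120
 120 121]
100 288 293 [128 131 122  92  51  38  39  37  34  49  92 124 129 127 128 128 128 127
 124 121]
104 288 293 [125 126 118  89  50  37  41  37  33  53  98 127 126 124 124 127 127 129
 129 129]
108 288 293 [121 122 113  83  47  37  42  38  36  61 105 131 135 134 133 128 123 124
 124 126]
112 288 293 [122 121 106  72  42  38  41  37  36  62 103 127 131 131 132 133 134 133
 132 127]
116 288 292 [122 121 109  73  43  38  39  37  38  68 107 124 126 126 127 129 133 133
 133 134]
120 288 292 [122 121 107  73  44  37  41  36  42  83 117 125 126 127 127 128 126 126
 128 130]
124 288 292 [122 122 107  68  39  38  38  39  62 100 122 125 124 123 124 125 128 130
 130 127]
vertical ref through foot px [[290.55 127.83]
 [291.08 114.72]
 [291.65 100.77]
 [292.26  85.91]
 [293.07  65.89]]
slot [[289.9  151.67]]
```

```bash
python3 - <<'E' 2>/dev/null
from h import *
np.set_printoptions(precision=2,suppress=True)
fr=np.load("pics/f7.npy"); ps=np.radians(49.9); bx=np.array([np.cos(ps),np.sin(ps),0]);by=np.array([-np.sin(ps),np.cos(ps),0])
slot=np.array([447,-139.6,130.])
for nm,dy in(("s0",-68),("s1",-34),("s2",34),("slot",0)):
    A=proj("scene",[slot+dy*by-18*bx+[0,0,h] for h in(0,25,50)]+[slot+dy*by+18*bx+[0,0,h] for h in(0,25,50)]); print(nm,A.tolist())
for v in range(132,160,3): print(v,fr[v,258:312,1].astype(int))
E
```

```text
s0 [[264.83594503718217, 143.57558999314278], [264.6880429536461, 136.33085979450738], [264.5347821967966, 128.8251836012637], [262.1918201157007, 153.34475417611105], [261.99345386273075, 146.13208136567445], [261.7877540117073, 138.65458805228232]]
s1 [[277.8525619363718, 145.1661180935887], [277.9346720413088, 137.92439213385057], [278.0198044953246, 130.4209426852751], [275.4549689722014, 155.00082864461365], [275.4953567519878, 147.7925094549218], [275.5372715055912, 140.3186145666678]]
s2 [[304.15801571674814, 148.37572791917222], [304.709804208852, 141.13993143444486], [305.2819067482303, 133.6407932079144], [302.26378527785334, 158.34414149390327], [302.7918841207171, 151.14452548934747], [303.3398009939442, 143.6777608733201]]
slot [[290.959278100189, 146.76609661956377], [291.2745840484925, 139.52734753838945], [291.6014674034964, 132.0260765013535], [288.8116126730249, 156.6672160827667], [289.09411844242646, 149.46324779771416], [289.38719896321584, 141.99292788158107]]
132 [124 127 125 114  92  75  67  67  79 105 118 120 120 121 121 121 119 110
  89  73  69  72  96 122 1
[... 1436 characters left out ...]
 41  42  64  94 111 116 115]
153 [110  95  65  36  33  36  35  37  65  98 114 114 114 112  99  65  38  37
  38  38  38  50  82 107 114 115 113 110 103  83  65  62  63  52  44  64
  97 114 102  76  57  55  47  38  37  40  40  37  44  75 100 110 112 110]
156 [104 104 102 101 101 101  97  95 100 108 111 111 111 108  98  73  57  51
  48  47  47  67  98 115 117 116 116 109  90  66  57  55  43  39  56  84
 109 118 117 118 114  92  57  35  38  39  37  38  58  90 112 116 114 113]
159 [ 98  99 101 102 104 105 106 106 107 109 107 108 108 107 107 107 107 106
 109 109 108 107 107 106 107 108 109 108 105 106 105 105 103  94  94 103
 112 113 113 115 111  95  66  52  46  44  43  48  74 104 118 119 119 119]
```

The marker is now vertical. Relative to the stored markers it sits about 4.5 mm too far along tool +x. I'll shift it, lower it to just above the mouth and look.

```bash
python3 - <<'E' 2>/dev/null
from h import *
s=monitor.sense();p,R=s["eef_pos"],Ro.from_euler("xyz",s["tcp_rot"])
print(R.inv().apply([0,0,-1]))
q=p+4.5*np.array([-.765,.644,0])+1*np.array([.644,.765,0]); print(q)
legs([(q,R),(q-[0,0,62],R),(q-[0,0,112],R),(q-[0,0,192],R)])
E
```

```text
[ 0.07306449 -0.00117191  0.99732653]
[ 450.96295328 -142.98829228  344.07045027]
{'x': -0.09, 'y': -0.02, 'z': 0.01, 'ax': 0.0, 'ay': 0.0, 'az': 0.0} rows>= 0.1
{'x': 0.09, 'y': 0.0, 'z': 1.23, 'ax': 0.0, 'ay': 0.0, 'az': 0.0} rows>= 1.2
{'x': 0.07, 'y': 0.0, 'z': 1.0, 'ax': 0.0, 'ay': 0.0, 'az': 0.0} rows>= 1.0
{'x': 0.12, 'y': 0.0, 'z': 1.6, 'ax': 0.0, 'ay': 0.0, 'az': 0.0} rows>= 1.6
```

Call:
{"method": "drive_tool", "body": {
  "plan": [
    {"x":-0.09,"y":-0.02,"z":0,"ax":0,"ay":0,"az":0,"hand":25},
    {"x":-0.06,"y":-0.02,"z":0.4,"ax":0,"ay":0,"az":0,"hand":25},
    {"x":-0.03,"y":-0.02,"z":0.8,"ax":0,"ay":0,"az":0,"hand":25},
    {"x":0,"y":-0.02,"z":1.23,"ax":0,"ay":0,"az":0,"hand":25},
    {"x":0,"y":-0.02,"z":1.23,"ax":0,"ay":0,"az":0,"hand":25},
    {"x":0,"y":-0.02,"z":1.23,"ax":0,"ay":0,"az":0,"hand":25}
  ]
}}

```text
clock: 26.7
eef_pos: [450.7, -142.6, 283.4]
tcp_rot: [3.141, 0.073, -0.7]
contact_force: [0.2, 0.4, -0.5]
opening: 0.414
grasp_force: 60.2
```

```bash
python3 - <<'E' 2>/dev/null
from h import *
np.set_printoptions(precision=2,suppress=True)
s=monitor.sense();p,R=s["eef_pos"],Ro.from_euler("xyz",s["tcp_rot"]);z=R.as_matrix()[:,2]
print(s["clock"],p,s["contact_force"],"foot",p+136*z, proj("scene",[p+136*z,p+136*z+[0,0,40]]))
a=imaging.grab_frame("scene"); b=imaging.grab_frame("top")
a=a[90:180,240:330];b=b[215:305,295:385]
cv2.imwrite("pics/p8.png",cv2.convertScaleAbs(cv2.resize(np.hstack([a,b])[:,:,::-1],(800,400),interpolation=cv2.INTER_CUBIC),alpha=1.5,beta=15))
E
```

```text
26.7 [ 450.68 -142.64  283.44] [ 0.15  0.41 -0.54] foot [ 442.99 -136.33  147.81] [[292.16 146.78]
 [292.72 134.79]]
```

View pics/p8.png

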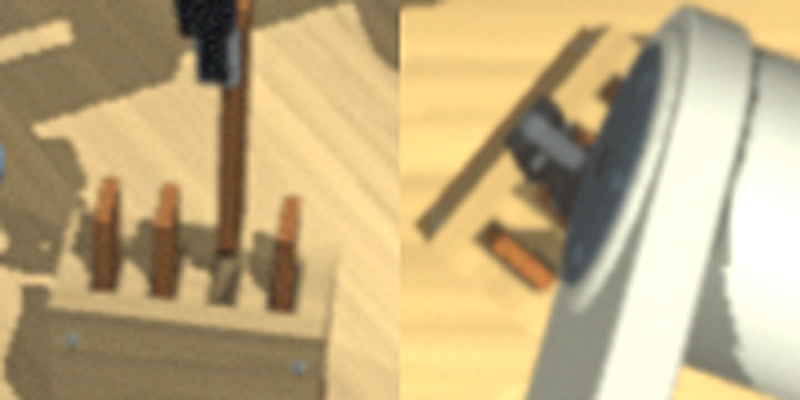

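The scene half shows the marker's foot at (229,253), just over the empty slot mouth centred at about (225,275), midway between the stored markers at (166,…) and (290,…). I'll nudge it 1 mm and lower it in steps, watching the force.

Call:
{"method": "drive_tool", "body": {
  "plan": [
    {"x":0.03,"y":0,"z":0.15,"ax":0,"ay":0,"az":0,"hand":25},
    {"x":0.04,"y":0,"z":0.3,"ax":0,"ay":0,"az":0,"hand":25},
    {"x":0.05,"y":0,"z":0.45,"ax":0,"ay":0,"az":0,"hand":25},
    {"x":0.06,"y":0,"z":0.6,"ax":0,"ay":0,"az":0,"hand":25},
    {"x":0.06,"y":0,"z":0.6,"ax":0,"ay":0,"az":0,"hand":25}
  ]
}}

```text
clock: 27.3
eef_pos: [450.7, -143.2, 251.4]
tcp_rot: [3.14, 0.075, -0.7]
contact_force: [0.5, 0.1, -0.8]
opening: 0.411
grasp_force: 60.2
```

Call:
{"method": "drive_tool", "body": {
  "plan": [
    {"x":0.01,"y":0,"z":0.15,"ax":0,"ay":0,"az":0,"hand":25},
    {"x":0.02,"y":0,"z":0.3,"ax":0,"ay":0,"az":0,"hand":25},
    {"x":0.03,"y":0,"z":0.4,"ax":0,"ay":0,"az":0,"hand":25},
    {"x":0.03,"y":0,"z":0.4,"ax":0,"ay":0,"az":0,"hand":25}
  ]
}}

```text
clock: 27.7
eef_pos: [451.0, -143.3, 231.8]
tcp_rot: [3.14, 0.074, -0.7]
contact_force: [-0.7, 0.2, -0.9]
opening: 0.412
grasp_force: 60.2
```

It's in the mouth and free. Continuing.

Call:
{"method": "drive_tool", "body": {
  "plan": [
    {"x":0.02,"y":0,"z":0.2,"ax":0,"ay":0,"az":0,"hand":25},
    {"x":0.03,"y":0,"z":0.4,"ax":0,"ay":0,"az":0,"hand":25},
    {"x":0.04,"y":0,"z":0.6,"ax":0,"ay":0,"az":0,"hand":25},
    {"x":0.06,"y":0,"z":0.8,"ax":0,"ay":0,"az":0,"hand":25},
    {"x":0.06,"y":0,"z":0.8,"ax":0,"ay":0,"az":0,"hand":25}
  ]
}}

```text
clock: 28.2
eef_pos: [450.6, -143.2, 190.9]
tcp_rot: [3.14, 0.075, -0.7]
contact_force: [0.9, 0.2, -0.7]
opening: 0.41
grasp_force: 60.2
```

Call:
{"method": "drive_tool", "body": {
  "plan": [
    {"x":0.01,"y":0,"z":0.15,"ax":0,"ay":0,"az":0,"hand":25},
    {"x":0.02,"y":0,"z":0.3,"ax":0,"ay":0,"az":0,"hand":25},
    {"x":0.04,"y":0,"z":0.5,"ax":0,"ay":0,"az":0,"hand":25},
    {"x":0.04,"y":0,"z":0.5,"ax":0,"ay":0,"az":0,"hand":25}
  ]
}}

```text
clock: 28.6
eef_pos: [450.7, -143.4, 166.1]
tcp_rot: [3.14, 0.075, -0.7]
contact_force: [-0.4, -0.4, -0.3]
opening: 0.41
grasp_force: 60.3
```

Call:
{"method": "drive_tool", "body": {
  "plan": [
    {"x":0.01,"y":0,"z":0.08,"ax":0,"ay":0,"az":0,"hand":25},
    {"x":0.01,"y":0,"z":0.16,"ax":0,"ay":0,"az":0,"hand":25},
    {"x":0.02,"y":0,"z":0.24,"ax":0,"ay":0,"az":0,"hand":25},
    {"x":0.02,"y":0,"z":0.26,"ax":0,"ay":0,"az":0,"hand":25},
    {"x":0.02,"y":0,"z":0.26,"ax":0,"ay":0,"az":0,"hand":25}
  ]
}}

```text
clock: 29.1
eef_pos: [451.5, -143.6, 154.3]
tcp_rot: [3.141, 0.073, -0.7]
contact_force: [0.2, 1.4, -0.4]
opening: 0.411
grasp_force: 60.3
```

Call:
{"method": "drive_tool", "body": {
  "plan": [
    {"x":0,"y":0,"z":0.04,"ax":0,"ay":0,"az":0,"hand":25},
    {"x":0,"y":0,"z":0.06,"ax":0,"ay":0,"az":0,"hand":25},
    {"x":0,"y":0,"z":0.06,"ax":0,"ay":0,"az":0,"hand":25}
  ]
}}

```text
clock: 29.4
eef_pos: [451.3, -143.5, 151.4]
tcp_rot: [3.141, 0.073, -0.7]
contact_force: [0.2, 0.4, -0.1]
opening: 0.408
grasp_force: 60.3
```

Call:
{"method": "drive_tool", "body": {
  "plan": [
    {"x":0,"y":0,"z":0.03,"ax":0,"ay":0,"az":0,"hand":25},
    {"x":0,"y":0,"z":0.05,"ax":0,"ay":0,"az":0,"hand":25},
    {"x":0,"y":0,"z":0.05,"ax":0,"ay":0,"az":0,"hand":25}
  ]
}}

```text
clock: 29.7
eef_pos: [451.2, -143.4, 148.8]
tcp_rot: [3.141, 0.073, -0.7]
contact_force: [0.7, -0.0, -1.0]
opening: 0.41
grasp_force: 60.3
```

Call:
{"method": "drive_tool", "body": {
  "plan": [
    {"x":0,"y":0,"z":0.02,"ax":0,"ay":0,"az":0,"hand":25},
    {"x":0,"y":0,"z":0.04,"ax":0,"ay":0,"az":0,"hand":25},
    {"x":0,"y":0,"z":0.04,"ax":0,"ay":0,"az":0,"hand":25}
  ]
}}

```text
clock: 30.0
eef_pos: [451.0, -143.3, 146.8]
tcp_rot: [3.141, 0.073, -0.7]
contact_force: [-0.1, -0.3, -1.1]
opening: 0.409
grasp_force: 60.3
```

Call:
{"method": "drive_tool", "body": {
  "plan": [
    {"x":0,"y":0,"z":0.02,"ax":0,"ay":0,"az":0,"hand":25},
    {"x":0,"y":0,"z":0.04,"ax":0,"ay":0,"az":0,"hand":25},
    {"x":0,"y":0,"z":0.04,"ax":0,"ay":0,"az":0,"hand":25}
  ]
}}

```text
clock: 30.3
eef_pos: [451.5, -143.4, 145.6]
tcp_rot: [3.141, 0.072, -0.7]
contact_force: [-1.1, -0.4, 6.5]
opening: 0.41
grasp_force: 61.1
```

Call:
{"method": "drive_tool", "body": {
  "plan": [
    {"x":0,"y":0,"z":0.02,"ax":0,"ay":0,"az":0,"hand":25},
    {"x":0,"y":0,"z":0.03,"ax":0,"ay":0,"az":0,"hand":25},
    {"x":0,"y":0,"z":0.03,"ax":0,"ay":0,"az":0,"hand":25}
  ]
}}

```text
clock: 30.6
eef_pos: [452.2, -143.8, 145.4]
tcp_rot: [3.141, 0.071, -0.7]
contact_force: [-3.0, -1.1, 20.1]
opening: 0.407
grasp_force: 62.9
```

It touched bottom at TCP z 145.6, where 146 was expected, so it is home. Releasing and backing up.

Call:
{"method": "drive_tool", "body": {
  "plan": [
    {"x":0,"y":0,"z":-0.03,"ax":0,"ay":0,"az":0,"hand":30},
    {"x":0,"y":0,"z":-0.03,"ax":0,"ay":0,"az":0,"hand":42},
    {"x":0,"y":0,"z":-0.03,"ax":0,"ay":0,"az":0,"hand":50},
    {"x":0,"y":0,"z":-0.03,"ax":0,"ay":0,"az":0,"hand":60},
    {"x":0,"y":0,"z":-0.03,"ax":0,"ay":0,"az":0,"hand":60}
  ]
}}

```text
clock: 31.1
eef_pos: [450.9, -143.2, 144.7]
tcp_rot: [3.141, 0.074, -0.7]
contact_force: [-0.5, 0.3, -0.4]
opening: 0.703
grasp_force: 0.0
```

Call:
{"method": "drive_tool", "body": {
  "plan": [
    {"x":-0.02,"y":0,"z":-0.3,"ax":0,"ay":0,"az":0,"hand":60},
    {"x":-0.04,"y":0,"z":-0.7,"ax":0,"ay":0,"az":0,"hand":60},
    {"x":-0.09,"y":0,"z":-1.3,"ax":0,"ay":0,"az":0,"hand":60},
    {"x":-0.15,"y":0,"z":-2,"ax":0,"ay":0,"az":0,"hand":60},
    {"x":-0.2,"y":0,"z":-2.8,"ax":0,"ay":0,"az":0,"hand":60},
    {"x":-0.25,"y":0,"z":-3.5,"ax":0,"ay":0,"az":0,"hand":60},
    {"x":-0.25,"y":0,"z":-3.5,"ax":0,"ay":0,"az":0,"hand":60}
  ]
}}

```text
clock: 31.8
eef_pos: [453.6, -144.0, 325.0]
tcp_rot: [-3.14, 0.066, -0.7]
contact_force: [0.3, -0.4, 0.4]
opening: 0.703
grasp_force: 0.0
```

```bash
python3 - <<'E' 2>/dev/null
from h import *
s=monitor.sense();print(s["clock"],s["eef_pos"],s["contact_force"])
a=imaging.grab_frame("scene")[100:310,150:430]
cv2.imwrite("pics/p9.png",cv2.convertScaleAbs(cv2.resize(a[:,:,::-1],(800,600),interpolation=cv2.INTER_CUBIC),alpha=1.4,beta=15))
E
```

```text
31.8 [ 453.59139038 -144.03280003  325.03265971] [ 0.29418786 -0.38497346  0.35164796]
```

View pics/p9.png

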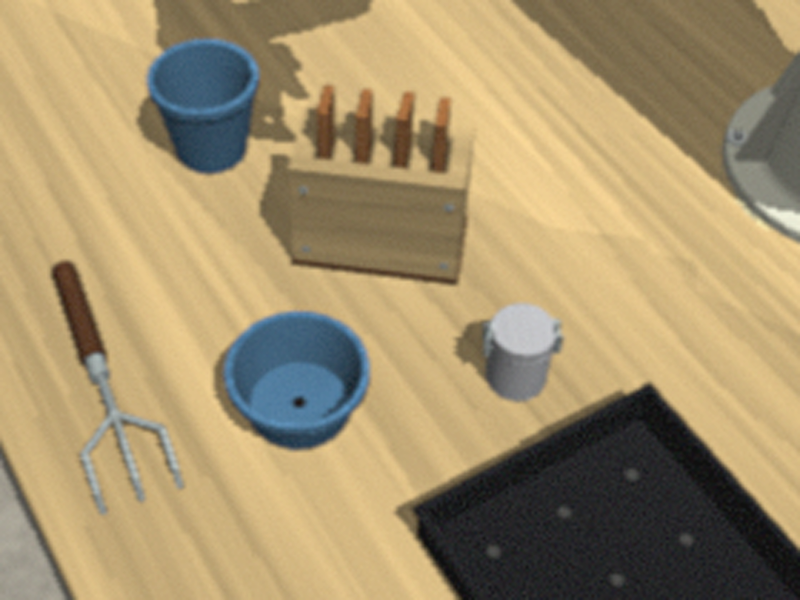

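The picture shows four markers at equal height in the block, the new one at (403,130), and the canister upright at (523,350). The pots and cultivator look undisturbed. Handing in.

```bash
python3 -c "
from rig import r
print(r.sign_off())"
```

```text
the job is handed in; nothing more can be done
None
```

The canister stands upright on the bare shelf, and the oak marker is point down and fully home in the empty slot, lowered in and released; I handed the job in at about 32 s (limit 72 s).

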